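# Click a measuring cell and its cover into a sprung clip holder

### The arm

A 7-joint arm with a two-finger parallel gripper is mounted at the origin on a cart in front of the work surface, level with it; the furniture and walls round the work are solid. World frame = base frame: x ahead of the robot, y to its left, z up, the work surface at z = 0. Lengths are in m, angles in rad, forces in N, time in s.
With the tool pointing down it reaches from about 0.425 to 0.925 m from the base axis. Payload 6.8 kg.
Tool frame: the origin (TCP) lies at the very end of the fingers, on their centre line; the grasp point (between the pads) lies 19 mm behind it (hold_point_z is the distance from the TCP to the grasp point, in m); z points along the fingers, y is the direction in which the jaws open and shut (so a half turn about z gives the same grasp; the last joint's range is limited). The gripper opens to 85 mm and grips with 20 to 120 N. Pads are 22 mm wide; open, the fingers measure 114 mm over their backs; the gripper's body (76 mm by 85 mm) begins 54 mm behind the grasp point. The pads swing forward as they close: fully open they stand 13 mm farther back than shut.
Start: joints at [-1.26, 0.477, 0.022, 1.555, -0.011, 1.109, -0.083], TCP at [0.274, 0.617, 0.21] pointing down, gripper open.
Joint ranges: [-2.96, 2.96], [-0.34, 2.1], [-1.41, 1.46], [0.24, 2.44], [-1.37, 4.51], [0.17, 1.92], [-2.96, 2.96]. Speed limits (rad/s): [2.39, 2.39, 3.14, 3.14, 3.14, 3.14, 3.14].

### API

Orientations are given as a unit quaternion [w, x, y, z].
In Python, from station import get_obs, read_camera, calibration, hand_in, regions_of, hold_point_z gives the robot as it stands.
- The arm moves only by the tool send_rows, never from a script. Its argument "motion" is text: rows parted by semicolons, each of 7 numbers parted by spaces: the shift along the world's x, y, z in cm, then the turn, a rotation vector about the world's x, y, z in degrees, then the closure, from 0 (fully open) to 1 (shut). In form: dx dy dz rx ry rz fingers; .... A call has 1 to 20 rows; each row shifts and turns the pose as measured when the row begins; what a row does not reach is not made up. A row lasts 1/12 s, in which the tool goes at most 41.7 mm and 7.16 degrees, less where a joint would pass 70% of its speed; a pose out of reach is approached as far as the arm can. A call is refused whole if a number of a shift passes 4.17 or a number of a turn 7.16, either way. A call with a gripper value outside its range is refused whole. The fingers move at their own pace and stop on an object; "newtons" is the grip in N (left out, the last holds). Time passes only in rows, so rows that do not move let the fingers close. It gives the time, the measured TCP pose, the force and the opening at its end, in the units of the state.
- get_obs(): the state, without advancing time (a new reading comes with each control period).
- read_camera(name): name is "side" or "top"; returns the picture (480x640x3 uint8, red, green, blue); there is no depth.
- calibration(name): a dict with "mtx" (3x3 intrinsics, pixels), "R" (3x3) and "t" (3): a world point X has camera coordinates R X + t. Camera axes: x right, y down, z forward; pixel columns grow to the right and rows downward; lengths in m; the calibration is good to about 2 mm. A picture is of the moment at which its call begins. calibration takes no time and is no camera call.
- hand_in(): hands the job in, once; it reports no verdict.
Trained networks look in the newest picture that a camera, given by its name, has taken for a name from the list of things; names that differ only in an ending like _2 or _b are one class to them, and where a whole thing is asked for, a point or a joint stands for the part that bears it (a point fixed in the world has none). Each returns a list of dicts, best first, with "conf" (0 to 1); they miss things now and then, are a little off and sometimes report something else, mostly with a low value. They report only what shows in the picture. A call takes as long as a camera call.
- regions_of(thing, camera): "region" (480x640 bool, what is visible of it) and "point" ([column, row] in pixels, amid what is visible of it).
The state is a dict: "t": time; "q": joint angles; "joint_vel": joint speeds; "joint_torque": joint torques, N m; "eef_pos": TCP position; "tool_rot": TCP orientation; "contact_force": force on the tool from outside, world axes, zero at the start; "torque": the same for the moment, N m; "gripper_width": opening from 0.0 (shut) to 1.0 (fully open).
Only numpy, scipy, OpenCV 4.12 (cv2) and the standard library are available. Lean on these libraries where they do the work, as an engineer would, in place of code of your own. Each camera call takes 0.05 s, during which the arm holds its last target.

### The job

Lift the white measuring cell out of its dock and stand it upright on the bare bench, then take it again by its two broad faces and push it down between the jaws of the clip holder until it clicks past the sprung balls and stands fully home on the holder's floor. Then put the grey cover squarely on top of it between the same jaws and push it down until it too clicks home on the cell. Let go of both, do not knock the cell over, and leave everything else on the bench where it is.

Things in the scene. Friction and masses are not known exactly. Their poses are not given: they have to be found in the camera images.
- cell: White measuring cell, loose, 0.09 kg: upright block 26 (x) x 50 (y) x 56 (z) mm, a round grey window in each broad face (normal to x). Origin: centre of its underside. V groove 3.5 mm deep across each narrow end (y), 15 mm up; lowest 6 mm of the ends taper in 4 mm. Same turned half round. Starts upright in the dock, its axes parallel to the dock's; there only its narrow ends can be gripped.
- dock: Fixed grey plastic dock in which the cell starts. Origin: centre of its underside. Base 58 (x) x 66 (y) x 8 mm; the cell stands on it. Two cheeks, 34 mm long in y, at |x| = 15 to 26 mm, rise to z = 66 mm (cell top: 64) and cover the broad faces with 2 mm of play. The cell's ends (y) are free; it comes out straight up, clear after 60 mm.
- holder: Fixed metal clip holder. Origin: centre of its underside. Base 70 (x) x 110 (y) x 12 mm; at its y ends two upright C-shaped jaws, 37 mm wide in x, outer faces |y| = 43, top z = 86 mm. The pocket between them is open above and to +x and -x. It is stepped: narrow below z = 62 mm, wide above. Each jaw holds a low and a high sprung ball; the cell passes clear of the high ones.
- seat (a point): Centre of the holder's pocket floor, 12 mm above the bench; axes as the holder's. The cell's underside seats here, the cover's 56 mm higher, their y along the holder's y (either way round). Lower pocket, 0 to 50 mm above: 52 mm wide in y, with lips 29 mm apart in x which reach in to |y| = 22.5 mm; its top 6 mm funnels out by 3 mm a side.
- low_balls (a point): Midpoint of the two low sprung balls, 26 mm above the bench. Each 8 mm ball sticks 3.4 mm out of its jaw face and springs back along y. The cell stands about 13 mm too high when it meets them; about 10 to 15 N straight down pushes it past, then it snaps home and is held.
- high_balls (a point): Midpoint of the two high sprung balls, 77 mm above the bench, alike: for the cover, which stands about 9 mm too high when it meets them and needs the same push. Upper pocket (z = 62 to 86 mm above the bench): 62 mm wide in y, with lips 29 mm apart in x which reach in to |y| = 27 mm.
- cover: Grey cover, loose, 0.08 kg: slab 26 (x) x 60 (y) x 18 (z) mm; V groove across each end (y), 10 mm up, lowest 4.5 mm tapered in. On top an upright ribbed grip bar 12 (x) x 36 (y) x 22 mm: 40 mm high in all. Origin: centre of its underside. Lies bar up on the bench at the start. Same turned half round.
- marker: Bystander: marker pen with a blue cap, 136 mm long, 13 mm high, lying on the bench. Leave it.
- bottle: Bystander: clear 56 mm wide, 105 mm high bottle with a blue screw cap, standing on the bench in front of the large fixed centrifuge (0.56 x 0.43 m, 0.28 m high) at the right of the bench; keep the arm clear of that. Leave it.
- block_b: Bystander: dark blue moulded tube block 62 x 62 mm, 50 mm high, with thin black rods standing in it up to 101 mm, standing on the bench. Leave it.

How it is judged:
By the outcome, as a careful person would: the job done as asked, in the order asked, and still so for the second after the job is handed in, with the robot touching nothing.
It also fails if it takes over 72 s, if anything falls off the work surface, if the arm or the gripper's body presses on something with over 40 N, if the wrist force passes 120 N, or if a joint passes its speed limit or range.

## Working session

There is one attempt and no reset: what is moved stays moved. The work goes in short steps, Python scripts to look and compute and a tool call to move; the robot and the scene stay as the last step left them, time stands still between calls to the robot, and variables do not carry over. Pictures are saved under pics/ and viewed, and the job is handed in when it is done.

Besides the shell and the picture viewer there is one more tool, called by a JSON object that holds its "api" and its "payload", one argument or row to a line. send_rows: Moves the arm, as the interface text tells. Its arguments: {"type":"object","properties":{"motion":{"type":"string"},"newtons":{"type":"number"}},"required":["motion"]}

```bash
mkdir -p pics; ls; cat > h.py <<'E'
import numpy as np, cv2
from station import *
def save(name,fn):
    im=read_camera(name); cv2.imwrite('pics/'+fn,im[:,:,::-1]); return im
def proj(c,X):
    k=calibration(c); X=np.atleast_2d(X); p=(np.array(k['R'])@X.T).T+np.array(k['t']); p=(np.array(k['mtx'])@p.T).T
    return p[:,:2]/p[:,2:]
def ray(c,px):
    k=calibration(c);R=np.array(k['R']);d=R.T@np.linalg.inv(np.array(k['mtx']))@np.array([px[0],px[1],1.]);o=-R.T@np.array(k['t']);return o,d
def atz(c,px,z):
    o,d=ray(c,px);return o+d*(z-o[2])/d[2]
E
python3 - <<'E'
from h import *
for c in('side','top'):
    save(c,c+'0.png')
    k=calibration(c);print(c,k['mtx'],ray(c,(320,240)))
o=get_obs();print(o['t'],o['eef_pos'],o['tool_rot'],o['contact_force'],hold_point_z if not callable(hold_point_z) else hold_point_z())
E
```

```text
pics
side [[580.20443972   0.         321.42220513]
 [  0.         580.20443972 242.55169197]
 [  0.           0.           1.        ]] (array([ 0.09205902, -0.7511435 ,  0.45133312]), array([ 0.39867149,  0.84924239, -0.34622788]))
top [[451.69353802   0.         314.2314494 ]
 [  0.         451.69353802 244.75769216]
 [  0.           0.           1.        ]] (array([0.38400798, 0.12207531, 0.91816328]), array([ 0.1820579 ,  0.00705597, -0.98340184]))
0.1 [0.27429768 0.61613547 0.20861713] [-8.71792045e-05  2.07840806e-01  9.78162314e-01 -8.24535127e-04] [-0.44932909  0.85754224  0.25307449] 0.0187
```

View pics/side0.png

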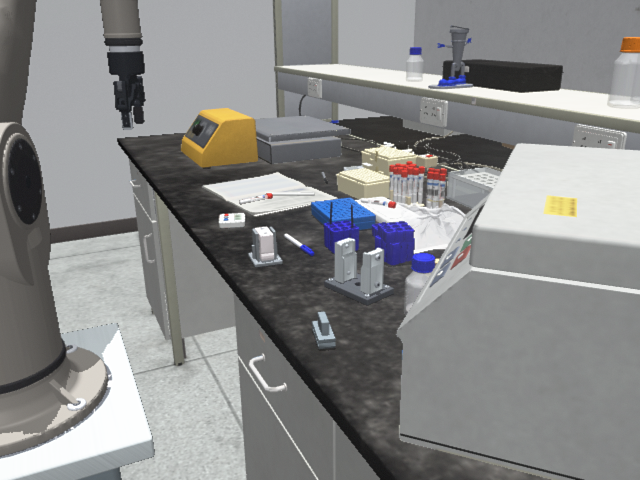

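View pics/top0.png

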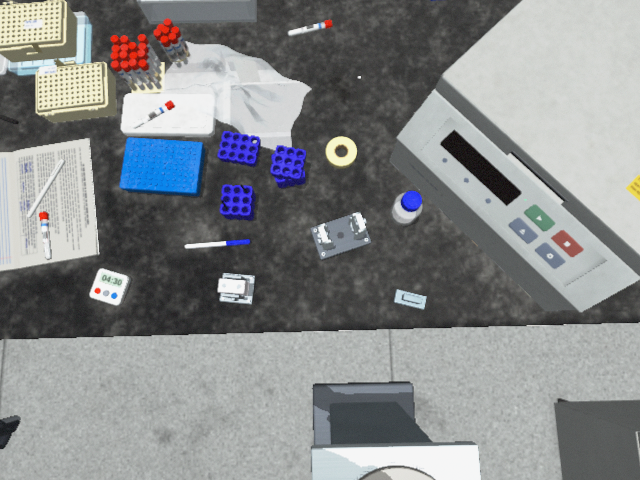

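```bash
python3 - <<'E'
from h import *
for c in('side','top'):
    for n in('cell','dock','holder','cover','marker','bottle','block_b'):
        for r in regions_of(n,c)[:2]:
            m=r['region'].astype(np.uint8);ys,xs=np.nonzero(m)
            print(c,n,round(r['conf'],2),np.round(r['point'],1),m.sum(),xs.min(),xs.max(),ys.min(),ys.max(),np.round(atz(c,r['point'],0.03),3))
            np.save(f'm_{c}_{n}.npy',m) if r['conf']>.5 else 0
E
```

```text
side cell 0.91 [264.8 244.1] 499 255 273 227 260 [0.465 0.312 0.03 ]
side dock 0.77 [260.6 255.2] 546 248 282 227 266 [0.436 0.257 0.03 ]
side holder 0.68 [357.1 277.4] 2710 324 393 238 304 [0.554 0.078 0.03 ]
side cover 0.84 [323.2 332.8] 603 312 335 312 348 [ 0.413 -0.074  0.03 ]
side cover 0.4 [259.9 255.3] 509 249 281 228 266 [0.435 0.258 0.03 ]
side marker 0.43 [302.7 247.9] 196 285 313 234 255 [0.526 0.257 0.03 ]
side bottle 0.86 [417.2 276.8] 992 404 434 253 313 [0.65  0.032 0.03 ]
side block_b 0.95 [336.7 233.8] 831 324 358 205 252 [0.626 0.301 0.03 ]
top cell 0.6 [234.1 287. ] 414 219 248 279 294 [0.459 0.301 0.03 ]
top dock 0.64 [342.1 235. ] 1884 310 370 212 258 [0.557 0.084 0.03 ]
top dock 0.59 [241.6 292. ] 537 220 255 273 303 [0.449 0.286 0.03 ]
top holder 0.91 [341.9 234.3] 1926 310 371 211 259 [0.559 0.084 0.03 ]
top cover 0.69 [413.8 299.2] 430 394 426 289 308 [ 0.426 -0.051  0.03 ]
top cover 0.38 [404.6 209.2] 870 390 422 191 225 [ 0.606 -0.044  0.03 ]
top marker 0.77 [218.  241.9] 317 184 250 238 248 [0.551 0.333 0.03 ]
top bottle 0.91 [404.6 209.7] 862 390 422 191 225 [ 0.605 -0.044  0.03 ]
top block_b 0.97 [241.2 203.8] 1128 220 256 184 219 [0.628 0.287 0.03 ]
```

```bash
python3 - <<'E'
from h import *
t=cv2.imread('pics/top0.png');s=cv2.imread('pics/side0.png')
def cr(im,x0,y0,w,h,k):return cv2.resize(im[y0:y0+h,x0:x0+w],(w*k,h*k),interpolation=cv2.INTER_NEAREST)
a=np.hstack([cr(t,205,260,65,60,6),cr(t,380,270,65,60,6)]);
b=np.hstack([cr(s,235,215,65,60,6),cr(s,295,300,65,60,6)])
cv2.imwrite('pics/z1.png',a[:, :800]);cv2.imwrite('pics/z2.png',b)
cv2.imwrite('pics/z3.png',np.hstack([cr(t,300,200,80,70,5),cr(s,318,232,80,80,5)[:350]]))
E
```

```text
(no output)
```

View pics/z1.png

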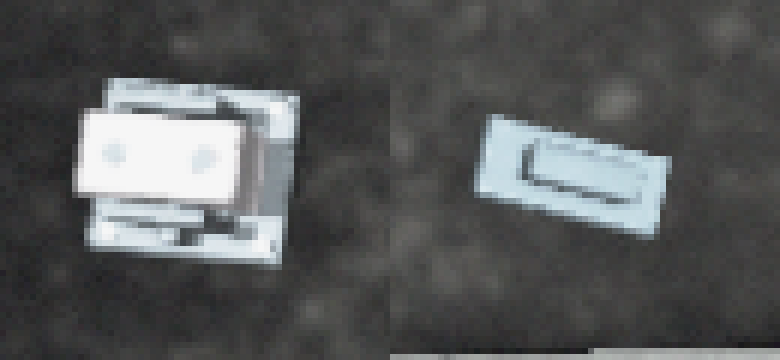

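View pics/z2.png

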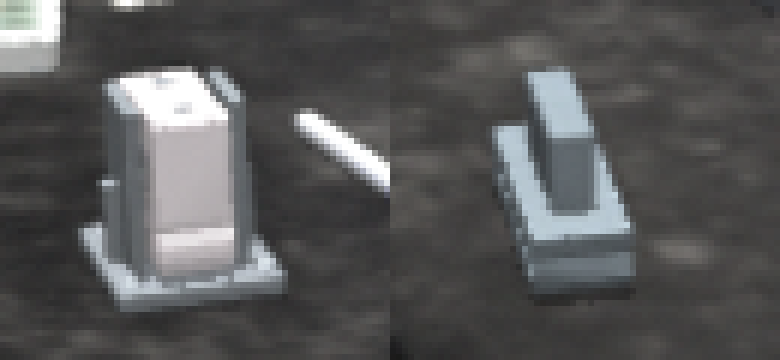

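View pics/z3.png

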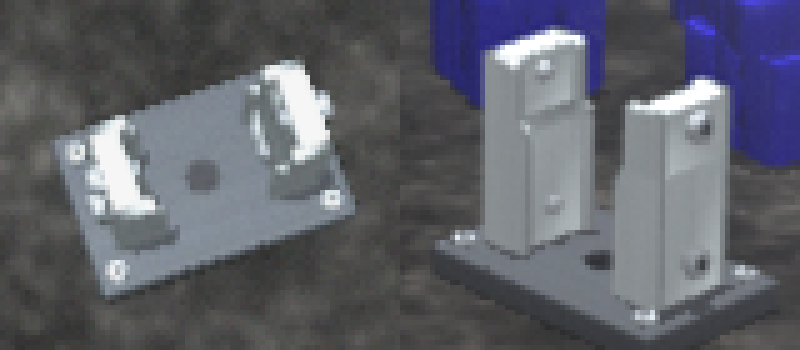

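```bash
cat > fit.py <<'E'
from h import *
from scipy.optimize import minimize
def box(hx,hy,z0,z1,cx=0,cy=0):
    c=lambda a,b,z:(cx+a*hx,cy+b*hy,z)
    E=[]
    for z in(z0,z1):
        P=[c(1,1,z),c(1,-1,z),c(-1,-1,z),c(-1,1,z)]
        E+=[(P[i],P[(i+1)%4]) for i in range(4)]
    E+=[(c(a,b,z0),c(a,b,z1)) for a in(1,-1) for b in(1,-1)]
    return np.array(E)/1000
CELL=box(13,25,0,56); DOCKB=box(29,33,0,8)
COVER=np.vstack([box(13,30,0,18),box(6,18,18,40)])
HBASE=box(35,55,0,12)
HJ=np.vstack([box(18.5,6,12,86,0,37),box(18.5,6,12,86,0,-37)])
def place(E,p,z=0):
    c,s=np.cos(p[2]),np.sin(p[2]);R=np.array([[c,-s,0],[s,c,0],[0,0,1]])
    return E@R.T+np.array([p[0],p[1],z])
def draw(im,c,E,off,k,col=(0,0,255)):
    for a,b in E:
        q=(proj(c,np.array([a,b]))-off+.5)*k
        cv2.line(im,tuple(int(round(v)) for v in q[0]),tuple(int(round(v)) for v in q[1]),col,1)
def crop(im,x0,y0,w,h,k):return cv2.resize(im[y0:y0+h,x0:x0+w],(w*k,h*k),interpolation=cv2.INTER_NEAREST)
def fitcorners(obs,p0):
    # obs: list (cam,px,model mm)
    from scipy.optimize import least_squares
    def r(p):
        return np.concatenate([ (proj(c,place(np.array([m])/1000.,p))[0]-px) for c,px,m in obs])
    s=least_squares(r,p0,loss='soft_l1');return s.x,r(s.x).reshape(-1,2)
E
cat > f1.py <<'E'
from fit import *
T=lambda x,y:('top',np.array([205+x/6-.5,260+y/6-.5])); S=lambda x,y:('side',np.array([235+x/6-.5,215+y/6-.5]))
o=lambda t,m:(t[0],t[1],m)
dock=[o(T(299,95),(29,-33,8)),o(T(280,268),(-29,-33,8)),o(S(80,228),(-29,33,8)),o(S(122,300),(-29,-33,8)),o(S(287,270),(29,-33,8))]
p,r=fitcorners(dock,[.45,.29,0]);print('dock',p,np.round(r,1).tolist())
cell=[o(T(78,110),(13,25,64)),o(T(243,121),(13,-25,64)),o(T(238,205),(-13,-25,64)),o(T(75,192),(-13,25,64)),o(S(232,121),(13,-25,64)),o(S(150,127),(-13,-25,64)),o(S(113,75),(-13,25,64))]
pc,r=fitcorners(cell,p);print('cell',pc,np.round(r,1).tolist())
pt,_=fitcorners([c for c in cell if c[0]=='top'],p);print(pt)
ps,_=fitcorners([c for c in cell if c[0]=='side'],p);print(ps)
T=lambda x,y:('top',np.array([380+(x-390)/6-.5,270+y/6-.5])); S=lambda x,y:('side',np.array([295+(x-390)/6-.5,300+y/6-.5]))
cov=[o(T(490,115),(13,30,18)),o(T(671,157),(13,-30,18)),o(T(655,240),(-13,-30,18)),o(T(475,195),(-13,30,18)),
 o(S(493,127),(-13,30,18)),o(S(530,240),(-13,-30,18)),o(S(635,237),(13,-30,18)),o(S(553,137),(-6,-18,40)),o(S(594,134),(6,-18,40))]
pv,r=fitcorners(cov,[.42,-.05,-.2]);print('cover',pv,np.round(r,1).tolist())
print(fitcorners(cov[:4],pv)[0],fitcorners(cov[4:],pv)[0])
T=lambda x,y:('top',np.array([300+x/5-.5,200+y/5-.5])); S=lambda x,y:('side',np.array([318+(x-400)/5-.5,232+y/5-.5]))
hol=[o(T(55,137),(35,55,12)),o(T(355,210),(-35,-55,12)),o(T(107,294),(-35,55,12)),o(T(203.5,175.5),(0,0,12)),o(S(435,242),(-35,55,12)),o(S(778,282),(35,-55,12)),o(S(645,338),(-35,-55,12))]
ph,r=fitcorners(hol,[.56,.08,.3]);print('holder',ph,np.round(r,1).tolist())
print(fitcorners(hol[:4],ph)[0],fitcorners(hol[4:],ph)[0])
t=cv2.imread('pics/top0.png');s=cv2.imread('pics/side0.png')
G=(0,255,0)
a=crop(t,205,260,65,60,6);draw(a,'top',place(DOCKB,p),(205,260),6);draw(a,'top',place(CELL,pc,.008),(205,260),6,G)
b=crop(s,235,215,65,60,6);draw(b,'side',place(DOCKB,p),(235,215),6);draw(b,'side',place(CELL,pc,.008),(235,215),6,G)
cv2.imwrite('pics/o1.png',np.hstack([a,b]))
a=crop(t,380,270,65,60,6);draw(a,'top',place(COVER,pv),(380,270),6)
b=crop(s,295,300,65,60,6);draw(b,'side',place(COVER,pv),(295,300),6)
cv2.imwrite('pics/o2.png',np.hstack([a,b]))
a=crop(t,300,200,80,80,5);draw(a,'top',place(HBASE,ph),(300,200),5);draw(a,'top',place(HJ,ph),(300,200),5,G)
b=crop(s,318,232,80,80,5);draw(b,'side',place(HBASE,ph),(318,232),5);draw(b,'side',place(HJ,ph),(318,232),5,G)
cv2.imwrite('pics/o3.png',np.hstack([a,b]))
E
python3 f1.py
```

```text
dock [ 0.45948583  0.29985941 -0.12083   ] [[0.1, -0.3], [-0.1, -0.4], [-0.3, 0.2], [-0.5, -0.4], [0.2, 0.8]]
cell [ 0.45894436  0.29982034 -0.09454678] [[1.1, 0.3], [-0.4, 0.2], [-0.8, -0.1], [0.2, 0.3], [-0.4, -0.8], [0.6, -0.2], [0.6, 0.8]]
[ 0.45926563  0.29974262 -0.09238846]
[ 0.45802948  0.29918577 -0.09041574]
cover [ 0.4269461  -0.04531638 -0.27267988] [[0.2, 0.2], [-0.1, 0.6], [-0.1, -0.3], [-0.1, -0.3], [-0.1, 0.2], [0.1, 0.5], [-0.0, -0.7], [-0.6, 0.1], [0.6, -0.2]]
[ 0.42705207 -0.04531854 -0.26257998] [ 0.42698785 -0.04543005 -0.28137128]
holder [0.5619472  0.08693376 0.27995962] [[-1.1, -0.3], [0.9, 0.9], [-1.1, 0.5], [0.0, -0.1], [-0.4, 0.2], [1.3, -0.1], [0.5, 0.5]]
[0.56261663 0.08634633 0.29536038] [0.56210008 0.08813761 0.2679909 ]
```

View pics/o1.png

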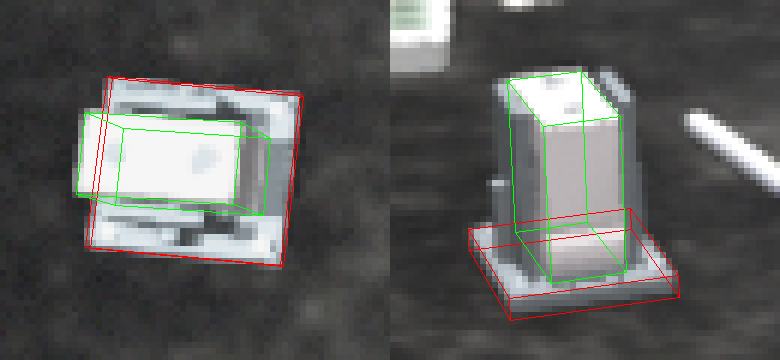

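View pics/o2.png

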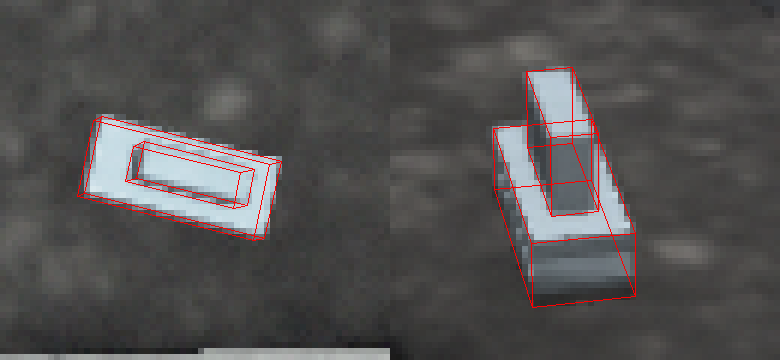

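View pics/o3.png

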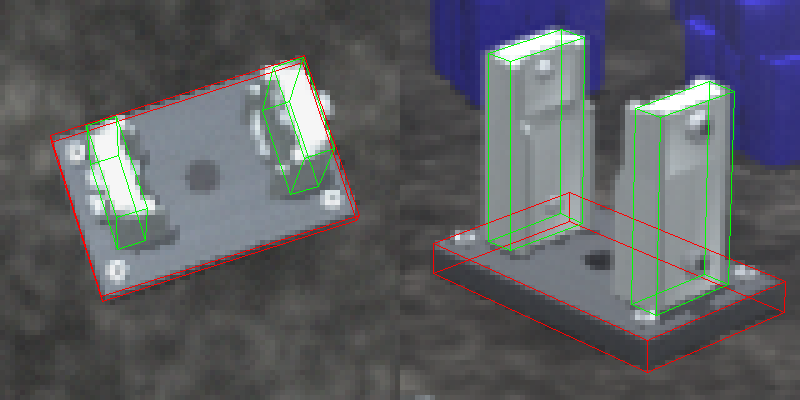

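{"api": "send_rows", "payload": {
  "motion": "1.85 -3.16 0 0 0 1.83 0;1.85 -3.16 0 0 0 1.83 0;1.85 -3.16 0 0 0 1.83 0;1.85 -3.16 0 0 0 1.83 0;1.85 -3.16 0 0 0 1.83 0;1.85 -3.16 0 0 0 1.83 0;1.85 -3.16 0 0 0 1.83 0;1.85 -3.16 0 0 0 1.83 0;1.85 -3.16 0 0 0 1.83 0;1.85 -3.16 0 0 0 1.83 0;0 0 0 0 0 0 0;0 0 0 0 0 0 0",
  "newtons": 60
}}

```text
t: 1.8
eef_pos: [0.4611, 0.2865, 0.2107]
tool_rot: [-0.0, 0.039, 0.999, 0.002]
contact_force: [-0.9, 1.1, 1.0]
gripper_width: 1.001
```

```bash
cat >> h.py <<'E'
def st():
    o=get_obs();w,x,y,z=o['tool_rot']
    from scipy.spatial.transform import Rotation as Ro
    R=Ro.from_quat([x,y,z,w]).as_matrix()
    print('t',round(o['t'],2),'pos_mm',np.round(o['eef_pos']*1000,1),'yang',round(np.degrees(np.arctan2(R[1,1],R[0,1])),2),'zax',np.round(R[:,2],3),'F',np.round(o['contact_force'],1),'M',np.round(o['torque'],2),'w',round(float(o['gripper_width']),3),'q7',round(o['q'][6],2))
    return o,R
E
python3 -c "
from h import *
st()"
```

```text
t 1.8 pos_mm [461.1 286.5 210.7] yang 85.49 zax [-0.001  0.004 -1.   ] F [-0.9  1.1  1. ] M [ 0.09  0.11 -0.02] w 1.001 q7 0.85
```

{"api": "send_rows", "payload": {
  "motion": "-0.2 1.3 -4 0 0 -1.2 0;0 0 -4 0 0 0 0;0 0 -3 0 0 0 0;0 0 0 0 0 0 0;0 0 0 0 0 0 0"
}}

```text
t: 2.22
eef_pos: [0.4613, 0.3032, 0.1013]
tool_rot: [0.003, 0.051, 0.999, 0.005]
contact_force: [1.9, 0.1, 1.8]
gripper_width: 1.0
```

```bash
python3 -c "
from h import *
st()
from fit import *
t=save('top','top1.png')[:,:,::-1];s=save('side','side1.png')[:,:,::-1]
a=crop(t,195,240,80,80,5);b=crop(s,225,190,80,80,5)
cv2.imwrite('pics/p1.png',np.hstack([a,b]))
"
```

```text
t 2.22 pos_mm [461.3 303.2 101.3] yang 84.11 zax [ 0.007  0.011 -1.   ] F [1.9 0.1 1.8] M [0.01 0.01 0.06] w 1.0 q7 0.81
```

View pics/p1.png

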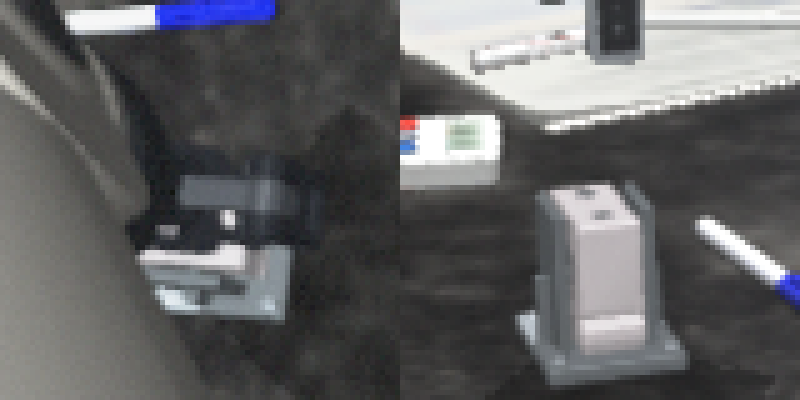

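```bash
python3 -c "
from fit import *
o,R=st()
s=cv2.imread('pics/side1.png');a=crop(s,200,90,140,180,4);c=o['eef_pos']
for d in(-.0425,0,.0425):
    X=c+R[:,1]*d; draw(a,'side',np.array([[X,X-R[:,2]*.03]]),(200,90),4)
draw(a,'side',place(CELL,[.459,.2998,-.1],.008),(200,90),4,(0,255,0))
cv2.imwrite('pics/p2.png',a[:600])
"
```

```text
t 2.32 pos_mm [461.8 303.5 102.4] yang 84.12 zax [ 0.008  0.012 -1.   ] F [-0.1 -1.1  0.2] M [-0.03 -0.02  0.01] w 0.999 q7 0.81
```

View pics/p2.png

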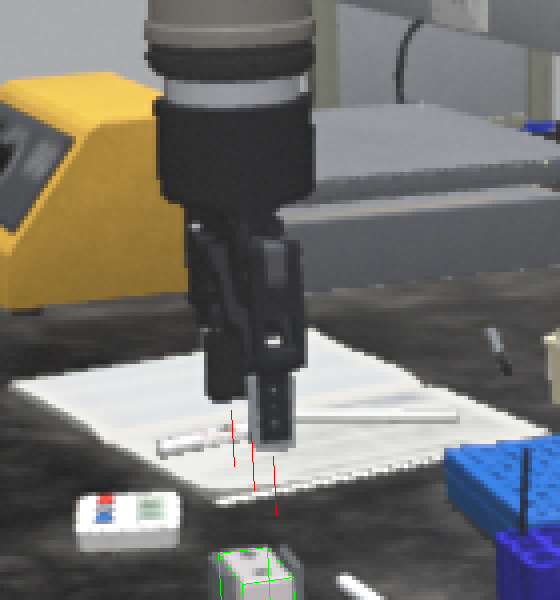

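```bash
python3 -c "
from fit import *
o,R=st()
s=cv2.imread('pics/side0.png');a=crop(s,80,60,100,90,6);c=np.array([.2743,.6161,.2086])
for d in(-.0425,0,.0425):
    X=c+np.array([.407,.913,0])*d; draw(a,'side',np.array([[X,X+np.array([0,0,.03])]]),(80,60),6)
cv2.imwrite('pics/p3.png',a[:600])
"
```

```text
t 2.32 pos_mm [461.8 303.5 102.4] yang 84.12 zax [ 0.008  0.012 -1.   ] F [-0.1 -1.1  0.2] M [-0.03 -0.02  0.01] w 0.999 q7 0.81
```

View pics/p3.png

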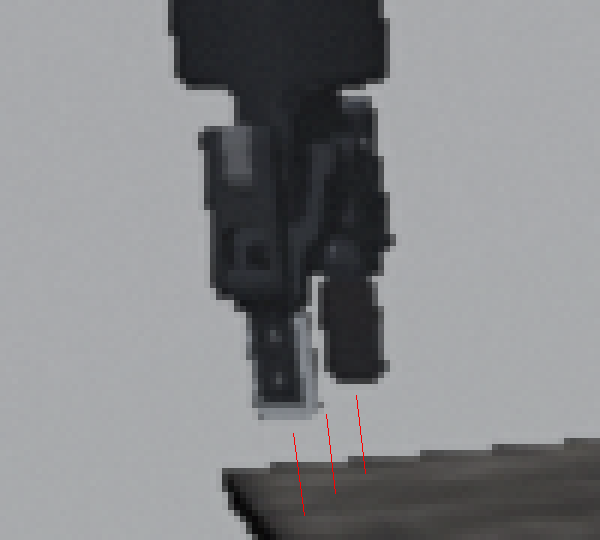

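```bash
python3 -c "
from fit import *
o,R=st()
s=cv2.imread('pics/top1.png');off=(170,200);a=crop(s,170,200,130,120,6);c=o['eef_pos']
for d in(-.0425,0,.0425):
    X=c+R[:,1]*d; draw(a,'top',np.array([[X,X-R[:,2]*.03]]),off,6)
draw(a,'top',place(CELL,[.459,.2998,-.1],.008),off,6,(0,255,0))
cv2.imwrite('pics/p4.png',a[:600])
"
```

```text
t 2.32 pos_mm [461.8 303.5 102.4] yang 84.12 zax [ 0.008  0.012 -1.   ] F [-0.1 -1.1  0.2] M [-0.03 -0.02  0.01] w 0.999 q7 0.81
```

View pics/p4.png

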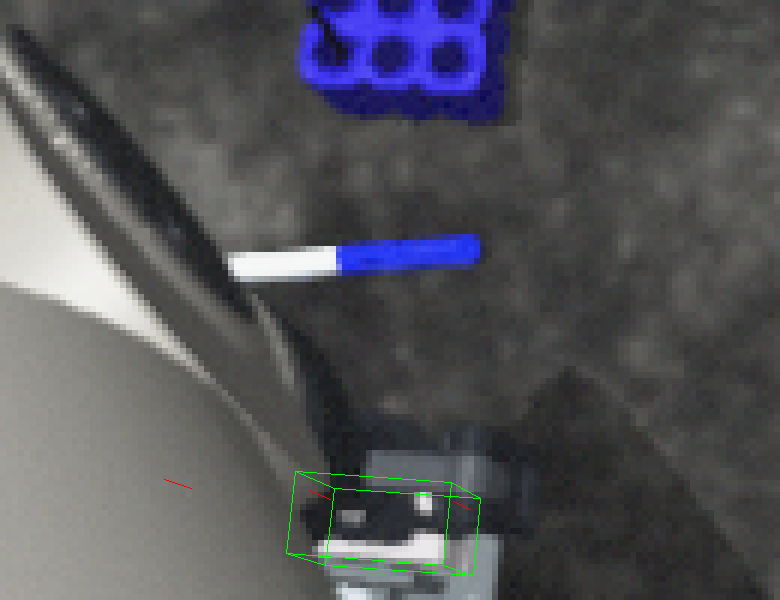

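```bash
python3 -c "
from fit import *
from scipy.optimize import least_squares
def sol(c,y,px):
    f=lambda v: proj('side',c+y*v[0]+np.array([0,0,v[1]]))[0]-px
    print(np.round(1000*least_squares(f,[0,0]).x,1))
y=np.array([.1025,.9947,0]);c=np.array([.4613,.3033,.1015])
sol(c,y,np.array([200+271/4,90+444/4])); sol(c,y,np.array([200+222/4,90+397/4]))
y=np.array([.407,.913,0]);c=np.array([.2743,.6161,.2086])
sol(c,y,np.array([80+285/6,60+413/6])); sol(c,y,np.array([80+355/6,60+380/6]))
"
```

```text
[-44.2  35.9]
[55.9 33.7]
[-46.3  36.7]
[46.9 34. ]
```

{"api": "send_rows", "payload": {
  "motion": "0 0 0 0 0 0 0.7;0 0 0 0 0 0 0.7;0 0 0 0 0 0 0.7;0 0 0 0 0 0 0.7;0 0 0 0 0 0 0.7;0 0 0 0 0 0 0.7"
}}

```text
t: 2.82
eef_pos: [0.4656, 0.3071, 0.1102]
tool_rot: [0.009, 0.051, 0.999, 0.011]
contact_force: [-1.1, -0.2, -0.2]
gripper_width: 0.303
```

```bash
python3 -c "
from fit import *
s=save('side','side2.png')[:,:,::-1];o,R=st();a=crop(s,200,90,140,150,4);c=o['eef_pos']
for d in(-.0425,0,.0425):
    X=c+R[:,1]*d; draw(a,'side',np.array([[X,X-R[:,2]*.03]]),(200,90),4)
draw(a,'side',place(CELL,[.459,.2998,-.1],.008),(200,90),4,(0,255,0))
cv2.imwrite('pics/p5.png',a[:600])
"
```

```text
t 2.87 pos_mm [465.7 307.1 110.2] yang 84.14 zax [ 0.018  0.02  -1.   ] F [-0.4  0.6 -0.2] M [-0.02  0.03  0.01] w 0.296 q7 0.81
```

View pics/p5.png

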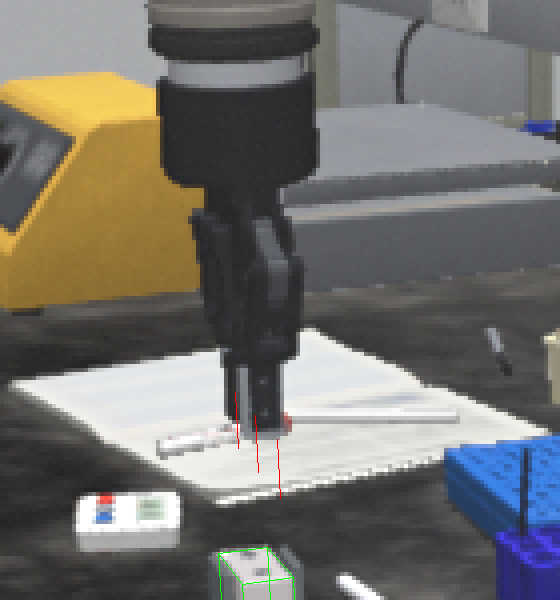

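{"api": "send_rows", "payload": {
  "motion": "-0.35 -0.4 -0.1 -0.6 0.5 0 0;-0.35 -0.4 -0.1 -0.6 0.5 0 0;0 0 -0.1 0 0 0 0;0 0 -0.1 0 0 0 0;0 0 -2.2 0 0 0 0;0 0 -2.2 0 0 0 0;0 0 -1.5 0 0 0 0;0 0 0 0 0 0 0"
}}

```text
t: 3.53
eef_pos: [0.4587, 0.2987, 0.0457]
tool_rot: [0.001, 0.051, 0.999, -0.001]
contact_force: [-0.2, -1.9, -0.5]
gripper_width: 0.999
```

```bash
cat > look.py <<'E'
from fit import *
import sys
n=sys.argv[1]
t=save('top',f't{n}.png')[:,:,::-1];s=save('side',f's{n}.png')[:,:,::-1];o,R=st();c=o['eef_pos']
p=proj('side',c)[0];q=proj('top',c)[0]
so=(int(p[0])-50,int(p[1])-60);to=(int(q[0])-50,int(q[1])-60);
so=tuple(max(0,v) for v in so);to=tuple(max(0,v) for v in to)
k=4
a=crop(s,*so,100,120,k).copy();b=crop(t,*to,100,120,k).copy()
if len(sys.argv)<3:
  for im,cm,of in((a,'side',so),(b,'top',to)):
    for d in(-.0425,0,.0425):
        X=c+R[:,1]*d; draw(im,cm,np.array([[X,X-R[:,2]*.02]]),of,k)
cv2.imwrite(f'pics/L{n}.png',np.hstack([a,b]));print('off side',so,'top',to)
E
python3 look.py 3
```

```text
t 3.63 pos_mm [460.  299.5  48. ] yang 84.1 zax [ 0.004  0.001 -1.   ] F [ 0.  -0.5 -0.1] M [-0.03 -0.01 -0.03] w 0.996 q7 0.82
off side (214, 178) top (182, 225)
```

View pics/L3.png

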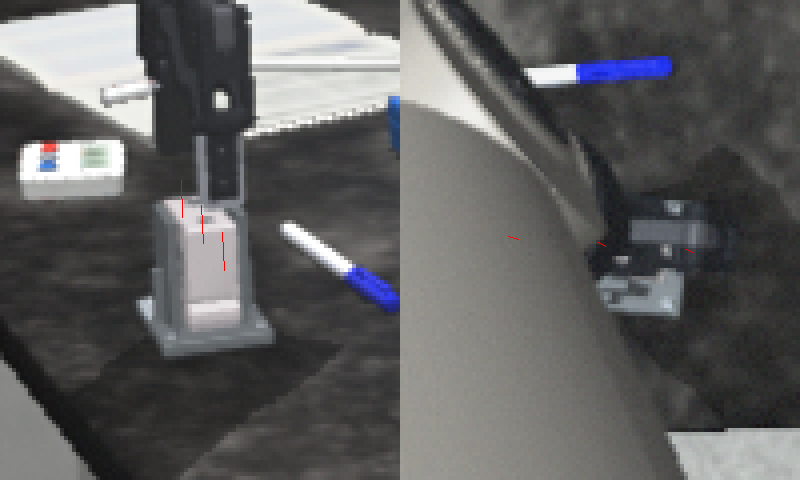

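```bash
python3 -c "
from fit import *
t=cv2.imread('pics/t3.png');a=crop(t,215,255,60,60,10);a=cv2.convertScaleAbs(a,alpha=1.6,beta=20)
cv2.imwrite('pics/p6.png',a)
"
```

```text
(no output)
```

View pics/p6.png

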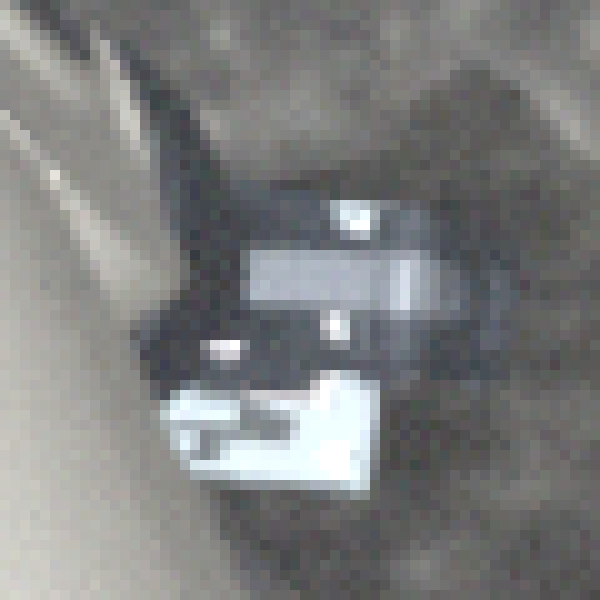

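```bash
python3 -c "
from fit import *
o,R=st();c=o['eef_pos']
for h in(0,.03,.06,.09,.12):
  for d in(-.045,-.06): print(h,d,((proj('top',c-R[:,2]*h+R[:,1]*d)[0]-[215,255])*10).round())
"
```

```text
t 3.63 pos_mm [460.  299.5  48. ] yang 84.1 zax [ 0.004  0.001 -1.   ] F [ 0.  -0.5 -0.1] M [-0.03 -0.01 -0.03] w 0.996 q7 0.82
0 -0.045 [409. 327.]
0 -0.06 [486. 333.]
0.03 -0.045 [384. 315.]
0.03 -0.06 [464. 321.]
0.06 -0.045 [358. 302.]
0.06 -0.06 [441. 308.]
0.09 -0.045 [330. 288.]
0.09 -0.06 [416. 295.]
0.12 -0.045 [300. 273.]
0.12 -0.06 [389. 280.]
```

{"api": "send_rows", "payload": {
  "motion": "0 0 -2 0 0 0 0;-0.1 0 -1.5 0 0 0 0;0 0 -0.6 0 0 0 0;0 0 -0.1 0 0 0 0;0 0 -0.1 0 0 0 0"
}}

```text
t: 4.05
eef_pos: [0.4633, 0.3025, 0.0096]
tool_rot: [0.006, 0.052, 0.999, 0.004]
contact_force: [0.0, -0.3, -0.7]
gripper_width: 0.999
```

```bash
python3 look.py 4
```

```text
t 4.15 pos_mm [463.4 302.6   9.7] yang 84.08 zax [ 0.012  0.007 -1.   ] F [-0.2 -0.4  0.4] M [ 0.03 -0.02  0.02] w 0.997 q7 0.82
off side (215, 194) top (185, 225)
```

View pics/L4.png

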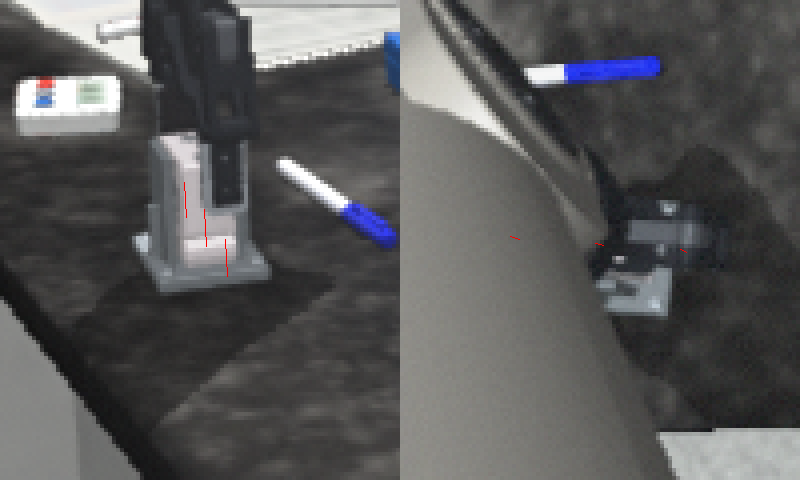

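{"api": "send_rows", "payload": {
  "motion": "-0.3 -0.2 -0.5 -0.3 0.4 0 0;-0.3 -0.2 -0.5 -0.3 0.5 0 0;-0.1 -0.06 -0.1 -0.07 0.09 0 0;-0.1 -0.06 -0.1 -0.07 0.09 0 0.7;-0.1 -0.06 -0.1 -0.07 0.09 0 0.7;-0.1 -0.06 -0.1 -0.07 0.09 0 0.7;-0.1 -0.06 -0.1 -0.07 0.09 0 0.7;-0.1 -0.06 -0.1 -0.07 0.09 0 0.7;-0.1 -0.06 -0.1 -0.07 0.09 0 0.7",
  "newtons": 60
}}

```text
t: 4.9
eef_pos: [0.4539, 0.2968, -0.003]
tool_rot: [-0.004, 0.052, 0.999, -0.004]
contact_force: [0.2, -0.2, 6.8]
gripper_width: 0.58
```

```bash
python3 look.py 5
```

```text
t 5.0 pos_mm [453.9 296.8  -3. ] yang 84.04 zax [-0.009 -0.007 -1.   ] F [-0.5 -0.7  6.6] M [0.04 0.05 0.05] w 0.575 q7 0.82
off side (212, 202) top (189, 230)
```

View pics/L5.png

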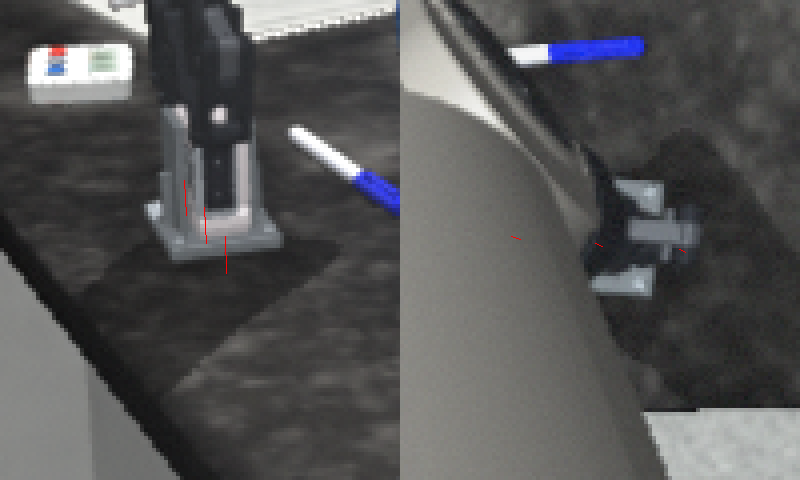

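{"api": "send_rows", "payload": {
  "motion": "0 0 0.5 0 0 0 0.7;0 0 1 0 0 0 0.7;0 0 2 0 0 0 0.7;0 0 2 0 0 0 0.7;0 0 2 0 0 0 0.7;0 0 2 0 0 0 0.7;0 0 0 0 0 0 0.7"
}}

```text
t: 5.58
eef_pos: [0.453, 0.2947, 0.0977]
tool_rot: [-0.005, 0.053, 0.999, -0.005]
contact_force: [0.5, 0.9, -1.8]
gripper_width: 0.581
```

```bash
python3 look.py 6
```

```text
t 5.68 pos_mm [451.4 293.7  94.6] yang 84.0 zax [-0.014 -0.012 -1.   ] F [ 0.2 -0.  -3.1] M [0.02 0.02 0.01] w 0.578 q7 0.81
off side (210, 157) top (180, 228)
```

View pics/L6.png

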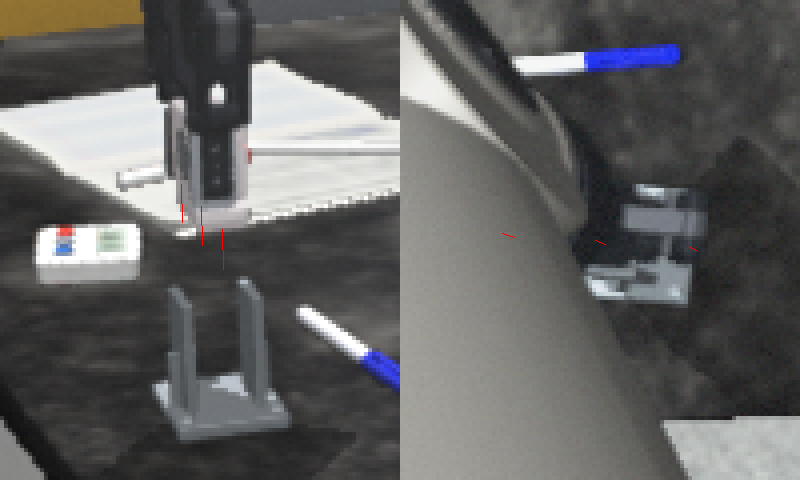

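{"api": "send_rows", "payload": {
  "motion": "0.2 -2.4 0 0.14 -0.16 4.4 0.7;0.2 -2.4 0 0.14 -0.16 4.4 0.7;0.2 -2.4 0 0.14 -0.16 4.4 0.7;0.2 -2.4 0 0.14 -0.16 4.4 0.7;0.2 -2.4 -1 0.14 -0.16 4.4 0.7;0 0 -1 0 0 0 0.7;0 0 -0.5 0 0 0 0.7;0 0 0 0 0 0 0.7"
}}

```text
t: 6.35
eef_pos: [0.4534, 0.1671, 0.0608]
tool_rot: [-0.006, -0.15, 0.989, -0.003]
contact_force: [-0.2, -0.7, -0.7]
gripper_width: 0.579
```

```bash
python3 -c "
from h import *
st()"
```

```text
t 6.35 pos_mm [453.4 167.1  60.8] yang 107.26 zax [-0.01  -0.009 -1.   ] F [-0.2 -0.7 -0.7] M [-0.01  0.01 -0.01] w 0.579 q7 1.38
```

{"api": "send_rows", "payload": {
  "motion": "0.1 0 -1.5 0.25 -0.3 -0.5 0.7;0 0 -1.5 0.25 -0.3 -0.5 0.7;0 0 -1.5 0 0 0 0.7;0 0 -1 0 0 0 0.7;0 0 -0.3 0 0 0 0.7;0 0 0 0 0 0 0.7"
}}

```text
t: 6.85
eef_pos: [0.453, 0.1727, -0.0011]
tool_rot: [-0.001, -0.143, 0.99, 0.001]
contact_force: [-0.3, -0.2, -0.8]
gripper_width: 0.58
```

```bash
python3 look.py 7 x
```

```text
t 6.95 pos_mm [ 4.536e+02  1.727e+02 -2.000e-01] yang 106.39 zax [-0.001  0.002 -1.   ] F [ 0.8 -0.5 -0.6] M [-0.08 -0.01  0.01] w 0.578 q7 1.37
off side (235, 223) top (249, 229)
```

View pics/L7.png

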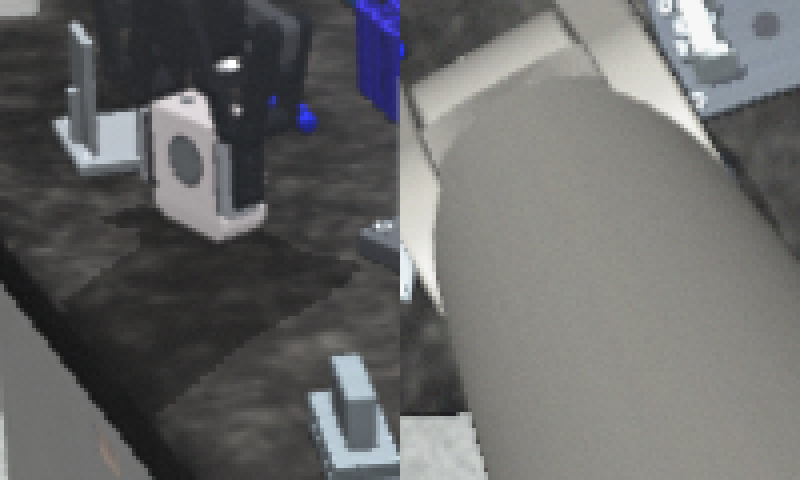

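{"api": "send_rows", "payload": {
  "motion": "0 0 -0.4 0 0 0 0.7;0 0 -0.3 0 0 0 0.7;0 0 -0.3 0 0 0 0.7;0 0 -0.2 0 0 0 0.7"
}}

```text
t: 7.28
eef_pos: [0.4557, 0.174, -0.0107]
tool_rot: [0.002, -0.143, 0.99, 0.002]
contact_force: [1.1, -0.3, -0.3]
gripper_width: 0.578
```

```bash
python3 -c "
from h import *
st()"
```

```text
t 7.28 pos_mm [455.7 174.  -10.7] yang 106.39 zax [ 0.004  0.004 -1.   ] F [ 1.1 -0.3 -0.3] M [-0.01 -0.01 -0.03] w 0.578 q7 1.37
```

{"api": "send_rows", "payload": {
  "motion": "-0.05 0 -0.2 -0.1 0.1 0 0.7;-0.05 0 -0.2 -0.1 0.1 0 0.7;0 0 -0.2 0 0 0 0.7"
}}

```text
t: 7.53
eef_pos: [0.4558, 0.1741, -0.0111]
tool_rot: [0.001, -0.142, 0.99, 0.0]
contact_force: [-7.9, -2.1, 30.4]
gripper_width: 0.577
```

```bash
python3 look.py 8 x
```

```text
t 7.63 pos_mm [455.8 174.1 -11.1] yang 106.31 zax [ 0.001  0.001 -1.   ] F [-7.9 -2.6 29.6] M [-0.92  1.72 -0.01] w 0.581 q7 1.36
off side (236, 228) top (249, 228)
```

View pics/L8.png

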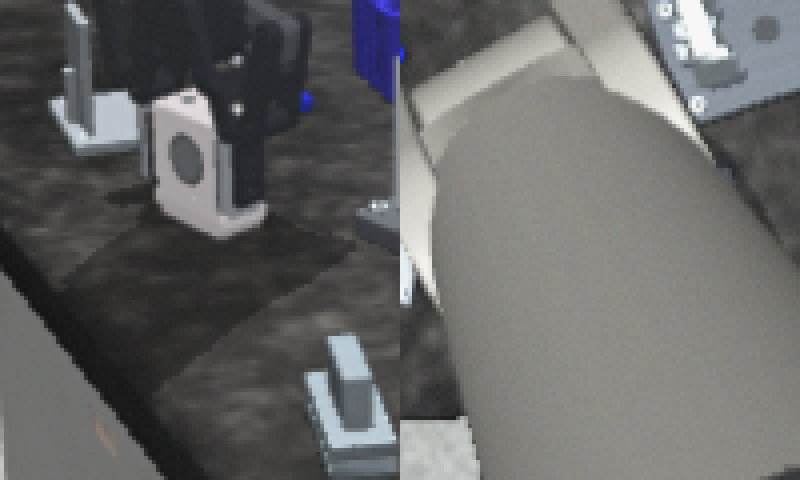

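{"api": "send_rows", "payload": {
  "motion": "0 0 0 0 0 0 0.7;0 0 0 0 0 0 0.3;0 0 0 0 0 0 0;0 0 0 0 0 0 0;0 0 0 0 0 0 0;0 0 1 0 0 0 0;0 0 2 0 0 0 0;0 0 3 0 0 0 0;0 0 3 0 0 0 0;0 0 3 0 0 0 0;0 0 1 0 0 0 0;0 0 0 0 0 0 0"
}}

```text
t: 8.63
eef_pos: [0.4544, 0.1729, 0.1273]
tool_rot: [-0.0, -0.141, 0.99, 0.0]
contact_force: [-1.2, 0.3, -0.1]
gripper_width: 0.998
```

```bash
python3 look.py 9 x
```

```text
t 8.73 pos_mm [453.5 172.5 125.1] yang 106.27 zax [-0.003 -0.001 -1.   ] F [-0.3  0.7 -0.8] M [-0.01  0.06  0.02] w 0.998 q7 1.37
off side (233, 160) top (245, 224)
```

View pics/s9.png

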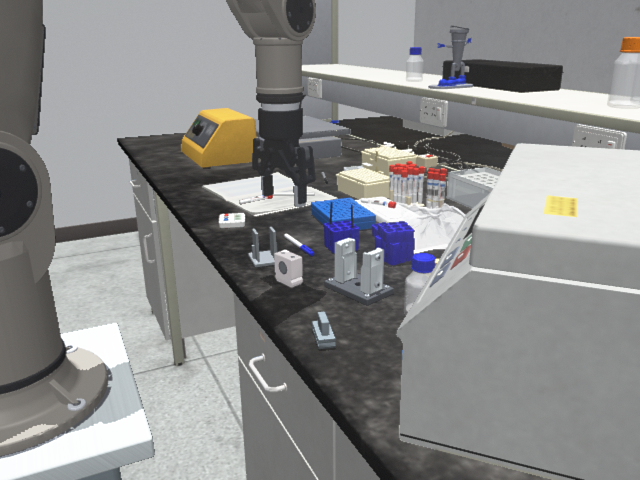

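View pics/t9.png

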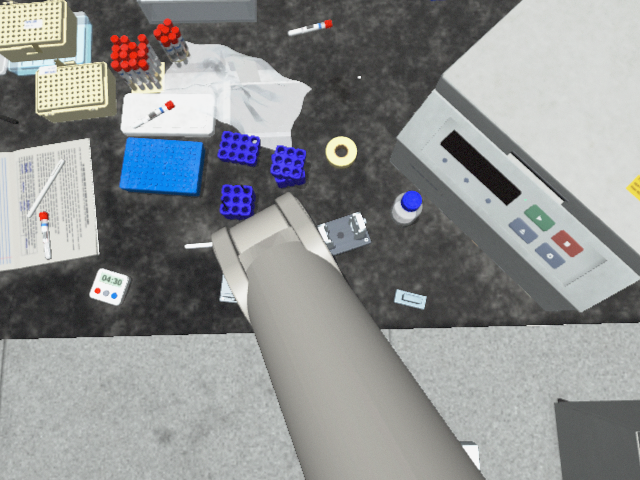

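{"api": "send_rows", "payload": {
  "motion": "0 3.5 1 0 0 -6 0;0 4 1 0 0 -7 0;0 4 0 0 0 -7 0;0 4 0 0 0 -7 0;0 4 0 0 0 -7 0;0 3 0 0 0 -7 0;0 1 0 0 0 -7 0;0 0 0 0 0 -7 0;0 0 0 0 0 0 0"
}}

```text
t: 9.48
eef_pos: [0.4436, 0.4112, 0.1303]
tool_rot: [-0.012, 0.341, 0.94, -0.007]
contact_force: [0.5, 0.1, -1.1]
gripper_width: 0.999
```

```bash
python3 - <<'E'
from fit import *
t=save('top','t10.png')[:,:,::-1];s=save('side','s10.png')[:,:,::-1];st()
cv2.imwrite('pics/p10.png',np.hstack([crop(t,255,235,60,60,6),crop(s,265,240,60,60,6)]))
cv2.imwrite('pics/p10b.png',np.hstack([crop(t,300,205,80,60,5),crop(s,320,234,80,70,5)[:300]]))
E
```

```text
t 9.58 pos_mm [443.8 410.  130.6] yang 50.48 zax [-0.027 -0.005 -1.   ] F [-0.6 -0.1  0.3] M [-0.    0.    0.04] w 0.998 q7 0.12
```

View pics/p10.png

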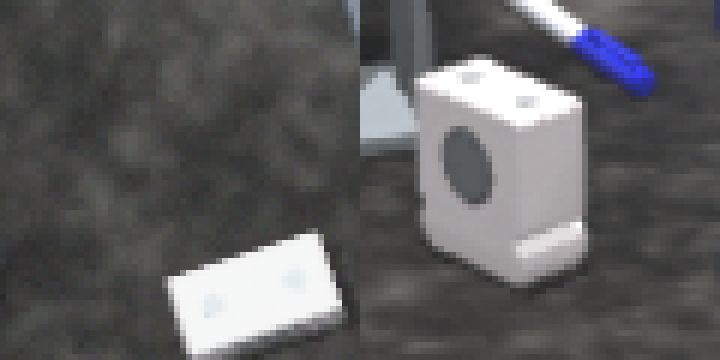

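View pics/t10.png

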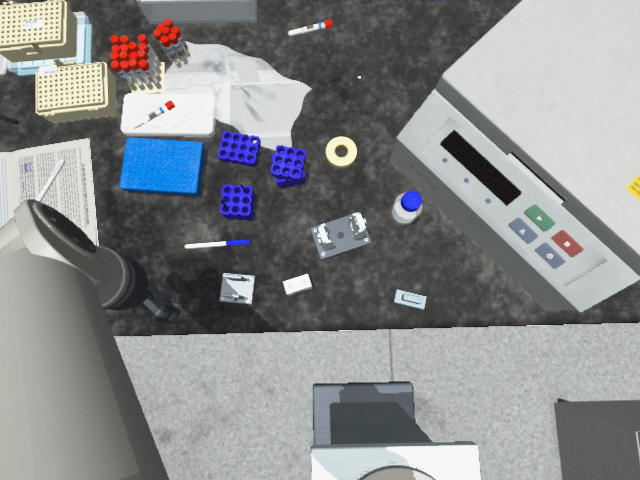

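```bash
cat > ref.py <<'E'
from fit import *
def grad(im):
    g=cv2.GaussianBlur(im,(0,0),0.8).astype(np.float32)
    m=0
    for ch in range(3):
        gx=cv2.Sobel(g[:,:,ch],cv2.CV_32F,1,0);gy=cv2.Sobel(g[:,:,ch],cv2.CV_32F,0,1);m=np.maximum(m,np.hypot(gx,gy))
    return np.minimum(m,200)
def refine(views,p0,z=0):
    # views: list (cam, gradimg, edges)
    def f(p):
        tot=0
        for c,g,E in views:
            L=place(E,p,z)
            P=np.concatenate([np.linspace(a,b,40) for a,b in L]);q=proj(c,P).astype(np.float32)
            tot+=cv2.remap(g,q[:,:1],q[:,1:],cv2.INTER_CUBIC).mean()
        return -tot
    best=None
    rng=np.random.default_rng(0)
    for i in range(8):
        s=np.array(p0)+rng.normal(size=3)*[.0012,.0012,.015]*(i>0)
        r=minimize(f,s,method='Nelder-Mead',options=dict(initial_simplex=[s,s+[.002,0,0],s+[0,.002,0],s+[0,0,.03]],xatol=1e-5,fatol=1e-3))
        if best is None or r.fun<best.fun:best=r
    return best.x,best.fun
def B(i,hx,hy,z0,z1,cx=0,cy=0): return box(hx,hy,z0,z1,cx,cy)[i]
# box edge order: 0-3 bottom: (+x: y+->y-),(−y),(−x),(+y); 4-7 top; 8..11 verticals (++),(+-),(-+),(--)
E
cat > r1.py <<'E'
from ref import *
t=cv2.imread('pics/t10.png');s=cv2.imread('pics/s10.png');gt=grad(t);gs=grad(s)
top=CELL[[4,5,6,7]]
ct=top; cs=np.vstack([top,CELL[[8+1]],CELL[[8+3]],CELL[[8+2]]])
for e in cs[4:]: e[0,2]=.008
p0=[.4558,.1741,.2845]
for nm,v in(('both',[('top',gt,ct),('side',gs,cs)]),('top',[('top',gt,ct)]),('side',[('side',gs,cs)])):
    print('cell',nm,refine(v,p0))
hb=HBASE[[4,5,6,7]]
jt=np.vstack([HJ[4:8],HJ[16:20]])
ht=np.vstack([hb[[2,3]],B([5,6],35,55,0,12)])
p0=[.562,.0869,.285]
hs=np.vstack([hb[[1,2]],HBASE[[1,2]],HJ[[10,11,22,23]]])
for nm,v in(('both',[('top',gt,ht),('side',gs,hs)]),('top',[('top',gt,ht)]),('side',[('side',gs,hs)])):
    r=refine(v,p0);print('hold',nm,r)
    if nm=='both': ph=r[0]
a=crop(t,300,200,80,80,5);draw(a,'top',place(ht,ph),(300,200),5)
b=crop(s,318,232,80,80,5);draw(b,'side',place(hs,ph),(318,232),5)
cv2.imwrite('pics/o4.png',np.hstack([a,b]))
pc=refine([('top',gt,ct),('side',gs,cs)],[.4558,.1741,.2845])[0]
a=crop(t,265,255,60,60,6);draw(a,'top',place(CELL,pc),(265,255),6)
b=crop(s,265,240,60,60,6);draw(b,'side',place(CELL,pc),(265,240),6)
cv2.imwrite('pics/o5.png',np.hstack([a,b]))
E
python3 r1.py
```

```text
cell both (array([0.45938495, 0.1732567 , 0.28643833]), np.float64(-386.0443115234375))
cell top (array([0.46206445, 0.17413827, 0.29218045]), np.float64(-205.1414794921875))Traceback (most recent call last):
  File "r1.py", line 8, in <module>
    print('cell',nm,refine(v,p0))
                    ~~~~~~^^^^^^
  File "ref.py", line 21, in refine
    r=minimize(f,s,method='Nelder-Mead',options=dict(initial_simplex=[s,s+[.002,0,0],s+[0,.002,0],s+[0,0,.03]],xatol=1e-5,fatol=1e-3))
    res = _minimize_neldermead(fun, x0, args, callback, bounds=bounds,
                               **options)
    fxcc = func(xcc)
    fx = function(np.copy(x), *(wrapper_args + args))
  File "ref.py", line 14, in f
    P=np.concatenate([np.linspace(a,b,40) for a,b in L]);q=proj(c,P).astype(np.float32)
                                                           ~~~~^^^^^
  File "h.py", line 6, in proj
    k=calibration(c); X=np.atleast_2d(X); p=(np.array(k['R'])@X.T).T+np.array(k['t']); p=(np.array(k['mtx'])@p.T).T
ValueError: time passes only in moves, steps and waits
```

Calibration calls should be cached.

```bash
python3 - <<'E'
from station import calibration
import numpy as np
np.save('cal.npy',{c:calibration(c) for c in('side','top')},allow_pickle=True)
E
cat >> h.py <<'E'
_C=np.load('cal.npy',allow_pickle=True).item()
def calibration(c): return _C[c]
E
python3 r1.py; python3 -c "
from h import *
st()"
```

```text
cell both (array([0.45938495, 0.1732567 , 0.28643833]), np.float64(-386.0443115234375))
cell top (array([0.46206445, 0.17413827, 0.29218045]), np.float64(-205.1414794921875))
cell side (array([0.45918264, 0.17294392, 0.29437684]), np.float64(-182.20887756347656))
hold both (array([0.56158825, 0.08697472, 0.29422753]), np.float64(-280.2588195800781))
hold top (array([0.56229725, 0.08697129, 0.28812374]), np.float64(-196.39743041992188))
hold side (array([0.56006839, 0.08706257, 0.26648704]), np.float64(-89.21271514892578))
t 9.58 pos_mm [443.8 410.  130.6] yang 50.48 zax [-0.027 -0.005 -1.   ] F [-0.6 -0.1  0.3] M [-0.    0.    0.04] w 0.998 q7 0.12
```

View pics/o4.png

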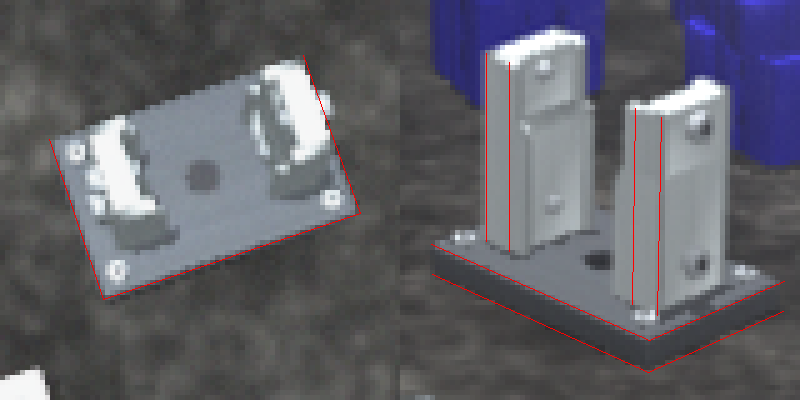

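View pics/o5.png

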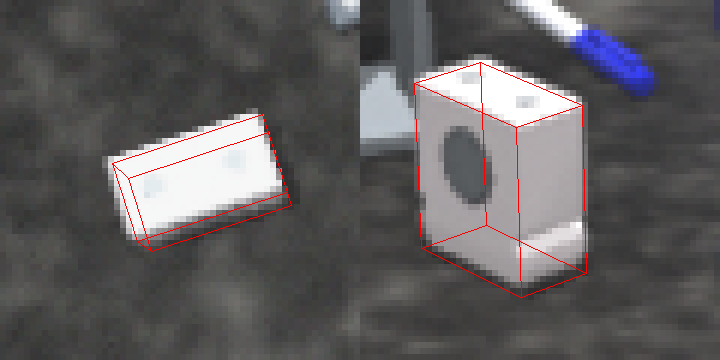

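{"api": "send_rows", "payload": {
  "motion": "0.2 -3.9 0 0.05 -0.26 -5.7 0;0.2 -3.9 0 0.05 -0.26 -5.7 0;0.2 -3.9 0 0.05 -0.26 -5.7 0;0.2 -3.9 0 0.05 -0.26 -5.7 0;0.2 -3.9 0 0.05 -0.26 -5.7 0;0.2 -3.9 0 0.05 -0.26 -5.7 0;0 0 0 0 0 0 0;0 0 0 0 0 0 0"
}}

```text
t: 10.25
eef_pos: [0.4506, 0.1591, 0.1267]
tool_rot: [-0.002, 0.602, 0.798, 0.002]
contact_force: [0.1, 1.3, 0.6]
gripper_width: 0.998
```

```bash
python3 -c "
from h import *
st()"
```

```text
t 10.25 pos_mm [450.6 159.1 126.7] yang 15.94 zax [-0.001  0.005 -1.   ] F [0.1 1.3 0.6] M [ 0.04 -0.02 -0.01] w 0.998 q7 -0.06
```

{"api": "send_rows", "payload": {
  "motion": "0.3 0.8 0 0 0 0.45 0;0.2 0.7 -1.5 0 0 0 0;0 0 -2 0 0 0 0;0 0 -2 0 0 0 0;0 0 -1 0 0 0 0;0 0 0 0 0 0 0"
}}

```text
t: 10.75
eef_pos: [0.4579, 0.1799, 0.0599]
tool_rot: [-0.002, 0.592, 0.806, 0.004]
contact_force: [-0.8, -0.3, -0.0]
gripper_width: 0.998
```

```bash
python3 look.py 11 x
```

```text
t 10.85 pos_mm [458.8 179.9  61.5] yang 17.38 zax [ 0.004  0.01  -1.   ] F [ 0.  -1.1 -0.2] M [ 0.05 -0.02 -0.03] w 1.0 q7 -0.0
off side (235, 191) top (244, 224)
```

View pics/L11.png

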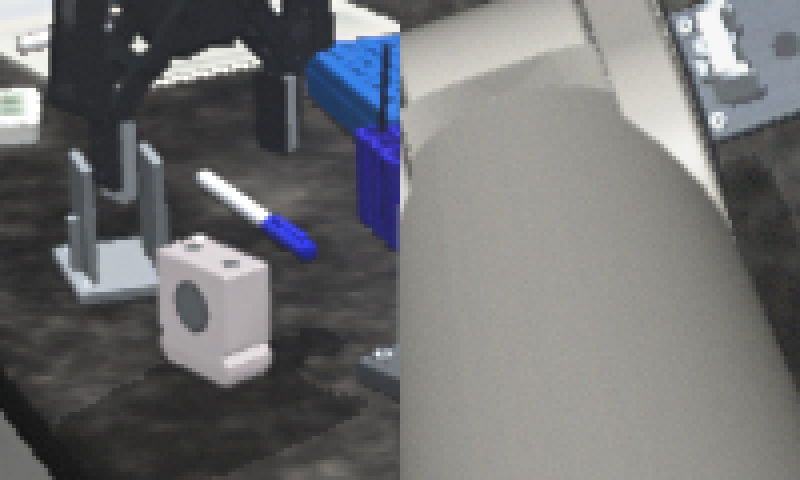

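{"api": "send_rows", "payload": {
  "motion": "-0.15 -0.35 -1 -0.3 0.1 -0.5 0;-0.1 -0.2 -1 -0.3 0.1 -0.5 0;0 0 -1.5 0 0 0 0;0 0 -1.2 0 0 0 0;0 0 -0.4 0 0 0 0;0 0 -0.1 0 0 0 0"
}}

```text
t: 11.35
eef_pos: [0.4588, 0.1757, 0.009]
tool_rot: [0.002, 0.599, 0.8, 0.003]
contact_force: [0.1, 1.2, -0.1]
gripper_width: 1.001
```

```bash
python3 look.py 12 x
```

```text
t 11.45 pos_mm [459.1 175.8   9.6] yang 16.33 zax [ 0.007  0.002 -1.   ] F [-0.9  0.   0.7] M [-0.02  0.08 -0.  ] w 0.998 q7 0.02
off side (237, 217) top (247, 226)
```

View pics/L12.png

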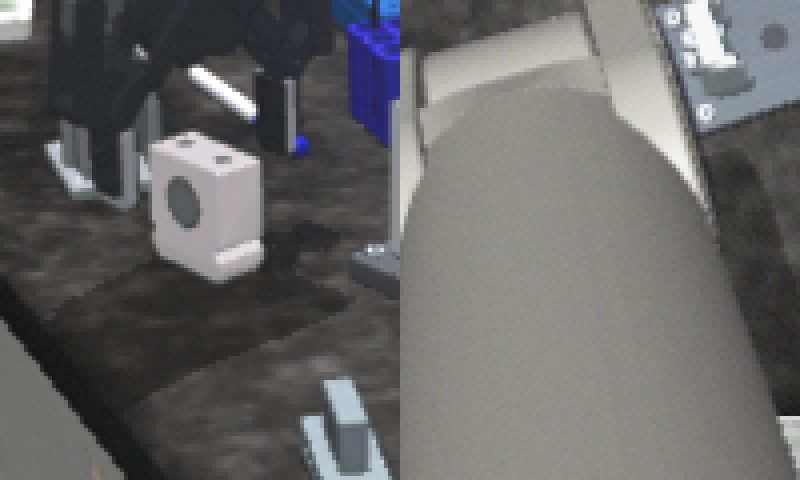

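{"api": "send_rows", "payload": {
  "motion": "-0.1 -0.05 -0.1 -0.1 0.3 0 0.5;-0.05 0 -0.05 0 0 0 0.9;-0.05 0 -0.05 0 0.05 0 0.9;-0.05 0 -0.05 0 0.05 0 0.9;-0.05 0 -0.05 0 0.05 0 0.9;-0.05 0 -0.05 0 0.05 0 0.9;0 0 0 0 0 0 0.9;0 0 0 0 0 0 0.9",
  "newtons": 60
}}

```text
t: 12.12
eef_pos: [0.4578, 0.1761, 0.0089]
tool_rot: [0.0, 0.6, 0.8, 0.002]
contact_force: [-0.1, 0.9, -1.5]
gripper_width: 0.293
```

```bash
python3 look.py 13 x; python3 - <<'E'
from ref import *
for nm in('s10','s12','s13'):
    s=cv2.imread(f'pics/{nm}.png');gs=grad(s)
    top=CELL[[4,5,6,7]]
    cs=np.vstack([top[[1,2]],CELL[[8+1]],CELL[[8+3]],CELL[[8+2]]])
    for e in cs[2:]: e[0,2]=.008
    print(nm,refine([('side',gs,cs)],[.459,.173,.288]))
E
```

```text
t 12.22 pos_mm [457.7 176.    8.8] yang 16.29 zax [ 0.003  0.003 -1.   ] F [-0.1  0.4  0.5] M [-0.02  0.05  0.02] w 0.296 q7 0.02
off side (236, 218) top (247, 226)
s10 (array([0.45957124, 0.17222555, 0.33425005]), np.float64(-173.29225158691406))
s12 (array([0.46011961, 0.17302465, 0.3332653 ]), np.float64(-149.85345458984375))
s13 (array([0.45698481, 0.17184994, 0.29174941]), np.float64(-148.7186279296875))
```

View pics/L13.png

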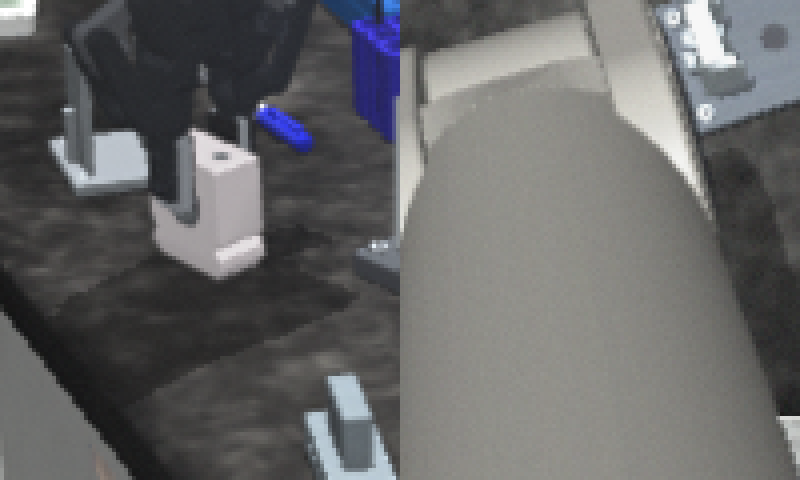

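```bash
python3 - <<'E'
from ref import *
def sh(a,b,x,y,w,h):
    A=cv2.cvtColor(a,6).astype(np.float32);Bm=cv2.cvtColor(b,6).astype(np.float32)
    k=8
    T=cv2.resize(A[y:y+h,x:x+w],None,fx=k,fy=k,interpolation=cv2.INTER_CUBIC)
    I=cv2.resize(Bm[y-6:y+h+6,x-6:x+w+6],None,fx=k,fy=k,interpolation=cv2.INTER_CUBIC)
    r=cv2.matchTemplate(I,T,cv2.TM_CCOEFF_NORMED);_,m,_,l=cv2.minMaxLoc(r);return (l[0]/k-6,l[1]/k-6,round(m,3))
s10,s12,s13=[cv2.imread(f'pics/s{i}.png') for i in(10,12,13)]
for R in((288,258,18,32),(288,262,18,28),(285,272,20,18)):
    print(sh(s10,s12,*R),sh(s10,s13,*R),sh(s12,s13,*R))
c=np.array([.459,.173,.03])
p=proj('side',c)
print('per mm x',(proj('side',c+[.001,0,0])-p),'y',proj('side',c+[0,.001,0])-p)
E
```

```text
(0.0, 0.0, 0.983) (-1.0, 0.125, 0.984) (-1.0, 0.125, 0.994)
(0.0, 0.125, 0.995) (-1.0, 0.25, 0.993) (-0.875, 0.125, 0.996)
(-0.125, 0.125, 0.994) (-0.875, 0.125, 0.992) (-0.875, 0.0, 0.997)
per mm x [[ 0.49852905 -0.09522066]] y [[-0.20526322 -0.18824846]]
```

{"api": "send_rows", "payload": {
  "motion": "0 0 1 0 0 0 0.9;0 0 2.5 0 0 0 0.9;0 0 3 0 0 0 0.9;0.5 -0.4 3 0 0 0 0.9;1.7 -1.5 1.5 0 0 0 0.9;2 -1.7 0 0 0 0 0.9;2 -1.7 0 0 0 0 0.9;2 -1.7 0 0 0 0 0.9;1 -0.9 0 0 0 0 0.9;0 0 0 0 0 0 0.9;0 0 0 0 0 0 0.9",
  "newtons": 90
}}

```text
t: 13.13
eef_pos: [0.5493, 0.0926, 0.1302]
tool_rot: [0.0, 0.598, 0.801, 0.001]
contact_force: [0.1, 0.6, -0.9]
gripper_width: 0.287
```

```bash
python3 -c "
from h import *
st()"
```

```text
t 13.13 pos_mm [549.3  92.6 130.2] yang 16.52 zax [ 0.001  0.001 -1.   ] F [ 0.1  0.6 -0.9] M [0.03 0.01 0.02] w 0.287 q7 0.18
```

{"api": "send_rows", "payload": {
  "motion": "0.5 -0.15 -1 0 0 0 0.9;0.5 -0.15 -1 0 0 0 0.9;0.05 0 -0.4 0 0 0 0.9;0 0 0 0 0 0 0.9"
}}

```text
t: 13.47
eef_pos: [0.5579, 0.0921, 0.1037]
tool_rot: [-0.001, 0.597, 0.802, 0.001]
contact_force: [0.0, -0.1, -0.9]
gripper_width: 0.287
```

```bash
python3 look.py 14 x
```

```text
t 13.57 pos_mm [558.1  92.1 104.4] yang 16.71 zax [-0.001  0.002 -1.   ] F [-0.3  0.4 -0.6] M [0.07 0.04 0.01] w 0.283 q7 0.21
off side (306, 175) top (289, 166)
```

View pics/L14.png

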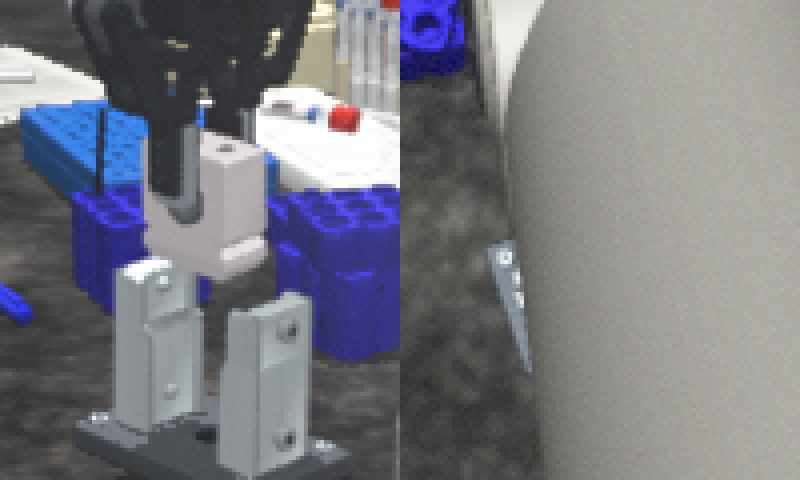

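```bash
python3 - <<'E'
from ref import *
s=cv2.imread('pics/s14.png');gs=grad(s)
top=CELL[[4,5,6,7]]
cs=np.vstack([top[[1]],CELL[[8+1]],CELL[[8+3]]])
for e in cs[1:]: e[0,2]=.008
lo=np.array([[[-.013,-.0215,0],[.013,-.0215,0]],[[-.013,-.0215,0],[-.013,.0215,0]]])
def r2(z,yaw,p0):
    E=np.vstack([cs,lo])
    def f(p):
        L=place(E,[p[0],p[1],yaw],z);P=np.concatenate([np.linspace(a,b,40) for a,b in L]);q=proj('side',P).astype(np.float32)
        return -cv2.remap(gs,q[:,:1],q[:,1:],cv2.INTER_CUBIC).mean()
    best=min((minimize(f,np.array(p0)+np.random.default_rng(i).normal(size=2)*.001,method='Nelder-Mead',options=dict(initial_simplex=np.array(p0)+[[0,0],[.002,0],[0,.002]],xatol=1e-5)) for i in range(5)),key=lambda r:r.fun)
    return best.x,best.fun
for z in(.0936,.0956,.0976): print(z,r2(z,.2916,[.5582,.0898]))
a=crop(s,320,200,90,100,6);draw(a,'side',place(CELL,[.5582,.0898,.2916],.0956),(320,200),6);p,_=r2(.0956,.2916,[.5582,.0898]);draw(a,'side',place(CELL,[*p,.2916],.0956),(320,200),6,(0,255,0))
draw(a,'side',place(np.vstack([HJ[12:],HJ[:12]]),[.5601,.0871,.288]),(320,200),6,(255,255,0))
cv2.imwrite('pics/o6.png',a)
E
```

```text
0.0936 (array([0.56110643, 0.09430048]), np.float64(-146.12179565429688))
0.0956 (array([0.5584926 , 0.08972793]), np.float64(-143.72418212890625))
0.0976 (array([0.5576388 , 0.09253025]), np.float64(-147.61270141601562))
```

View pics/o6.png

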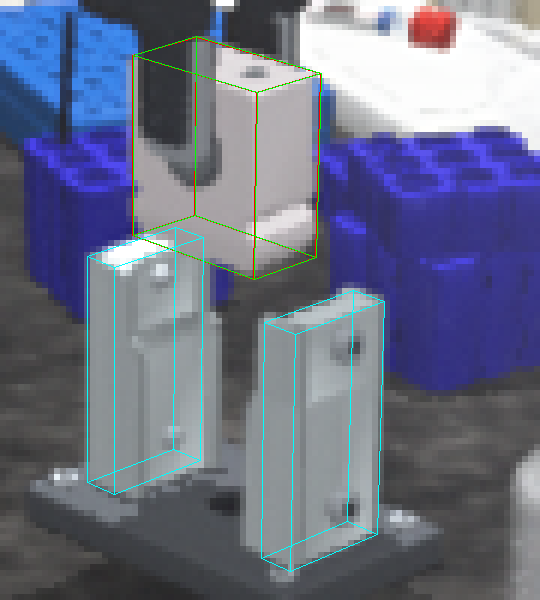

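{"api": "send_rows", "payload": {
  "motion": "0.17 -0.26 0 -0.1 -0.05 -0.2 0.9;0 0 -0.5 0 0 0 0.9;0 0 -0.8 0 0 0 0.9;0 0 -0.6 0 0 0 0.9;0 0 -0.2 0 0 0 0.9;0 0 0 0 0 0 0.9"
}}

```text
t: 14.07
eef_pos: [0.5596, 0.0903, 0.0816]
tool_rot: [-0.0, 0.598, 0.802, 0.001]
contact_force: [0.4, 0.2, -1.2]
gripper_width: 0.285
```

```bash
python3 look.py 15 x
```

```text
t 14.17 pos_mm [559.8  90.3  82.1] yang 16.58 zax [ 0.001  0.001 -1.   ] F [-0.1 -0.1 -0.1] M [-0.04  0.02 -0.02] w 0.288 q7 0.23
off side (307, 187) top (289, 168)
```

View pics/L15.png

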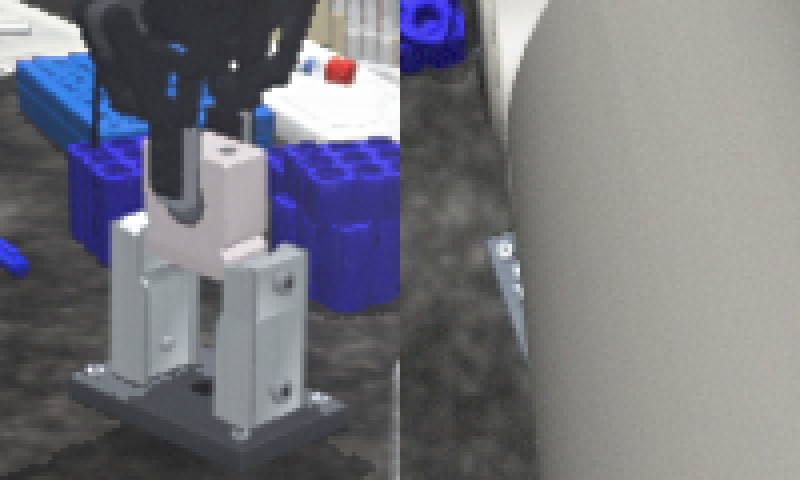

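{"api": "send_rows", "payload": {
  "motion": "0 -0.08 -0.4 0 0 0 0.9;0 0 -0.5 0 0 0 0.9;0 0 -0.5 0 0 0 0.9;0 0 -0.5 0 0 0 0.9;0 0 -0.2 0 0 0 0.9"
}}

```text
t: 14.58
eef_pos: [0.5608, 0.0895, 0.0602]
tool_rot: [0.001, 0.598, 0.802, 0.002]
contact_force: [-0.6, -0.5, -0.4]
gripper_width: 0.285
```

```bash
python3 -c "
from h import *
st()"
```

```text
t 14.58 pos_mm [560.8  89.5  60.2] yang 16.57 zax [ 0.003  0.002 -1.   ] F [-0.6 -0.5 -0.4] M [-0.01  0.11  0.01] w 0.285 q7 0.24
```

{"api": "send_rows", "payload": {
  "motion": "-0.05 0 -0.5 -0.05 0.05 0 0.9;-0.03 0 -0.5 -0.05 0.05 0 0.9;0 0 -0.5 0 0 0 0.9;0 0 -0.5 0 0 0 0.9;0 0 -0.3 0 0 0 0.9"
}}

```text
t: 15.0
eef_pos: [0.5599, 0.0893, 0.0345]
tool_rot: [0.001, 0.598, 0.802, 0.0]
contact_force: [-0.2, -0.9, 0.2]
gripper_width: 0.279
```

```bash
python3 -c "
from h import *
st()"
```

```text
t 15.0 pos_mm [559.9  89.3  34.5] yang 16.57 zax [ 0.001 -0.    -1.   ] F [-0.2 -0.9  0.2] M [-0.28  0.01  0.05] w 0.279 q7 0.25
```

{"api": "send_rows", "payload": {
  "motion": "0 0 -0.2 0 0 0 0.9;0 0 -0.2 0 0 0 0.9;0 0 -0.2 0 0 0 0.9;0 0 -0.2 0 0 0 0.9",
  "newtons": 110
}}

```text
t: 15.33
eef_pos: [0.5614, 0.0884, 0.0278]
tool_rot: [0.001, 0.598, 0.801, 0.001]
contact_force: [-2.8, -0.6, 4.8]
gripper_width: 0.285
```

```bash
python3 -c "
from h import *
st()"
```

```text
t 15.33 pos_mm [561.4  88.4  27.8] yang 16.5 zax [ 0.003  0.    -1.   ] F [-2.8 -0.6  4.8] M [-0.12  0.63  0.06] w 0.285 q7 0.26
```

{"api": "send_rows", "payload": {
  "motion": "-0.08 0 -0.2 0 0 0 0.9;-0.03 0 -0.2 0 0 0 0.9;0 0 -0.2 0 0 0 0.9;0 0 -0.2 0 0 0 0.9"
}}

```text
t: 15.67
eef_pos: [0.561, 0.0886, 0.0206]
tool_rot: [0.001, 0.598, 0.801, 0.002]
contact_force: [-10.3, -0.7, 41.3]
gripper_width: 0.282
```

```bash
python3 look.py 16 x
```

```text
t 15.77 pos_mm [560.9  88.5  20.8] yang 16.48 zax [ 0.004  0.001 -1.   ] F [-4.4 -1.2 16.5] M [-0.26  1.41  0.01] w 0.282 q7 0.26
off side (307, 219) top (289, 174)
```

View pics/L16.png

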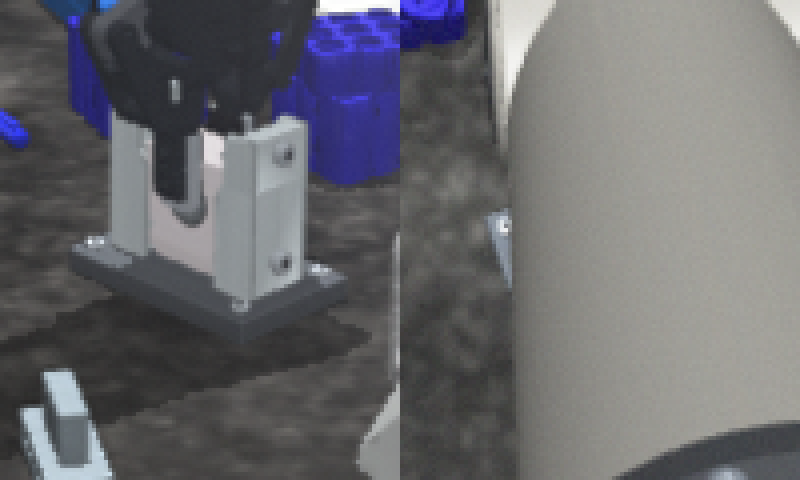

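{"api": "send_rows", "payload": {
  "motion": "0 0 0 0 0 0 0.9;0 0 0 0 0 0 0.4;0 0 0 0 0 0 0.2;0 0 0 0 0 0 0.2;0 0 0.5 0 0 0 0.2;0 0 2 0 0 0 0.2;0 0 3 0 0 0 0.2;0 0 3 0 0 0 0.2;0 0 3 0 0 0 0.2;0 0 1 0 0 0 0.2;0 0 0 0 0 0 0.2",
  "newtons": 60
}}

```text
t: 16.68
eef_pos: [0.5584, 0.0885, 0.1502]
tool_rot: [-0.0, 0.598, 0.801, -0.0]
contact_force: [0.2, -0.1, -0.4]
gripper_width: 0.801
```

```bash
python3 look.py 17 x; python3 -c "
from fit import *
s=cv2.imread('pics/s17.png');cv2.imwrite('pics/p17.png',crop(s,318,222,80,90,6))"
```

```text
t 16.78 pos_mm [557.2  88.3 147.9] yang 16.49 zax [-0.003 -0.001 -1.   ] F [ 0.5 -0.4  0.6] M [ 0.01 -0.01 -0.02] w 0.8 q7 0.19
off side (306, 152) top (292, 162)
```

View pics/p17.png

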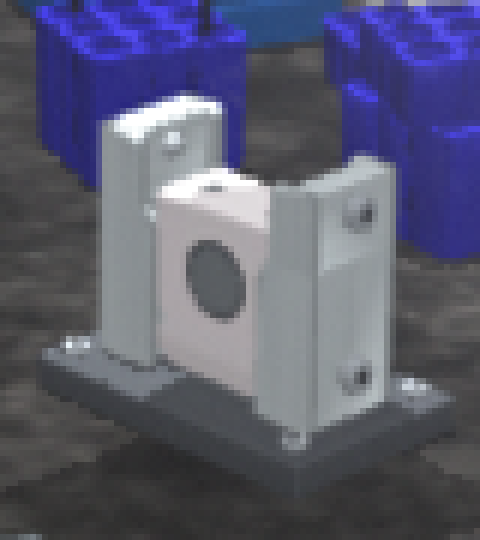

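```bash
python3 - <<'E'
from ref import *
t=cv2.imread('pics/t10.png');s=cv2.imread('pics/s10.png');gt=grad(t);gs=grad(s)
ct=COVER[[4,5,6,7]]
cs=np.vstack([COVER[[4,5,6]],COVER[[12+4,12+5,12+6]],COVER[[12+9,12+11]]])
p0=[.427,-.0453,-.2727]
for nm,v in(('both',[('top',gt,ct),('side',gs,cs)]),('top',[('top',gt,ct)]),('side',[('side',gs,cs)])):
    r=refine(v,p0);print('cover',nm,r)
    if nm=='both':pv=r[0]
a=crop(t,380,270,65,60,6);draw(a,'top',place(ct,pv),(380,270),6)
b=crop(s,295,300,65,60,6);draw(b,'side',place(cs,pv),(295,300),6)
cv2.imwrite('pics/o7.png',np.hstack([a,b]))
# tip height in s13
o,d=ray('side',(236+182/4,218+224/4));yaw=np.radians(16.4);n=np.array([np.cos(yaw),np.sin(yaw),0])
for off in(-.014,-.022):
    P0=np.array([.457,.172,0])+n*off;k=((P0-o)@n)/(d@n);print('tip',off,o+k*d)
E
```

```text
cover both (array([ 0.42622352, -0.04585641, -0.29647307]), np.float64(-397.9758605957031))
cover top (array([ 0.42808434, -0.04680933, -0.27572104]), np.float64(-206.64346313476562))
cover side (array([ 0.42653736, -0.04537766, -0.30100763]), np.float64(-194.14747619628906))
tip -0.014 [0.44392748 0.16683127 0.02363302]
tip -0.022 [0.43921022 0.15452464 0.02936689]
```

View pics/o7.png

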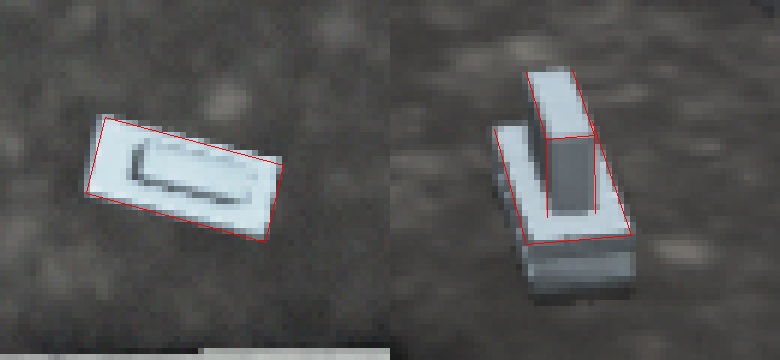

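{"api": "send_rows", "payload": {
  "motion": "-1.5 -1.5 0 0 0 -4.6 0.65;-1.9 -2 0 0 0 -4.6 0.65;-1.9 -2 0 0 0 -4.6 0.65;-1.9 -2 0 0 0 -4.6 0.65;-1.9 -2 0 0 0 -4.6 0.65;-1.9 -2 0 0 0 -4.6 0.65;-1 -1 0 0 0 -4.6 0.65;0 0 0 0 0 0 0.65;0 0 0 0 0 0 0.65"
}}

```text
t: 17.53
eef_pos: [0.4211, -0.0396, 0.1334]
tool_rot: [-0.007, 0.803, 0.595, -0.012]
contact_force: [-0.4, 0.4, -0.2]
gripper_width: 0.352
```

```bash
python3 -c "
from h import *
st()"
```

```text
t 17.53 pos_mm [421.1 -39.6 133.4] yang -16.95 zax [-0.028 -0.002 -1.   ] F [-0.4  0.4 -0.2] M [ 0.02 -0.04 -0.02] w 0.352 q7 -0.19
```

{"api": "send_rows", "payload": {
  "motion": "0.4 -0.3 -1 0 -0.8 0.5 0.7;0.2 -0.3 -2 0 -0.8 0.45 0.7;0 0 -2.5 0 0 0 0.7;0 0 -1.5 0 0 0 0.7;0 0 -0.3 0 0 0 0.7;0 0 0 0 0 0 0.7"
}}

```text
t: 18.03
eef_pos: [0.4311, -0.041, 0.0544]
tool_rot: [0.002, 0.792, 0.61, -0.001]
contact_force: [0.2, -0.6, 0.3]
gripper_width: 0.304
```

```bash
python3 look.py 18
```

```text
t 18.13 pos_mm [431.7 -41.1  55.5] yang -14.82 zax [ 0.002 -0.003 -1.   ] F [ 0.1 -0.1 -0. ] M [ 0.01 -0.06 -0.  ] w 0.299 q7 -0.01
off side (274, 245) top (361, 235)
```

View pics/L18.png

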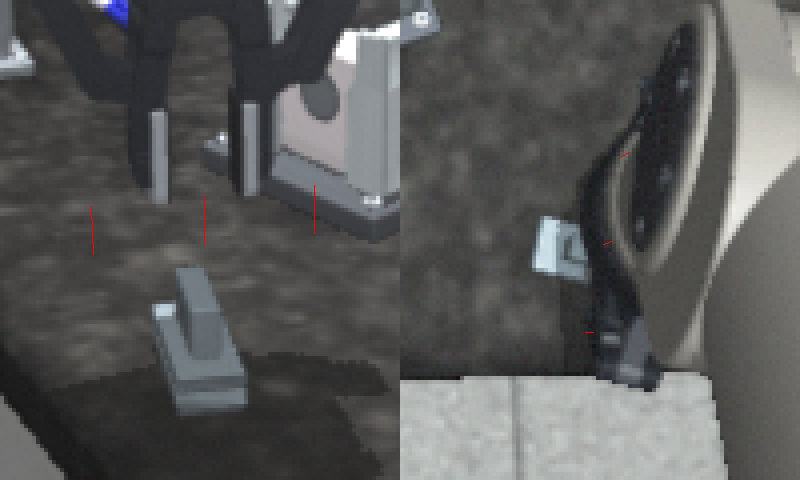

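{"api": "send_rows", "payload": {
  "motion": "-0.3 -0.3 0 -0.1 0.1 -0.6 0.76;-0.2 -0.2 -0.8 0 0 -0.6 0.76;0 0 -1.5 0 0 0 0.76;0 0 -1.2 0 0 0 0.76;0 0 -0.5 0 0 0 0.76;0 0 0 0 0 0 0.76"
}}

```text
t: 18.63
eef_pos: [0.4303, -0.046, 0.0171]
tool_rot: [0.004, 0.799, 0.601, 0.003]
contact_force: [0.3, 0.1, 0.9]
gripper_width: 0.243
```

```bash
python3 look.py 19
```

```text
t 18.73 pos_mm [430.8 -46.   17.8] yang -16.09 zax [ 0.011 -0.003 -1.   ] F [0.4 0.3 0.2] M [-0.02 -0.    0.06] w 0.242 q7 0.05
off side (275, 269) top (360, 237)
```

View pics/L19.png

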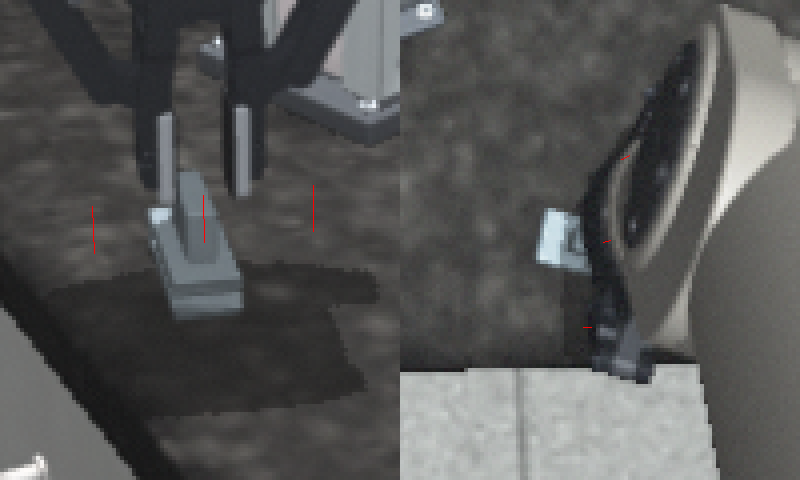

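{"api": "send_rows", "payload": {
  "motion": "-0.3 0 0 -0.1 0.4 0 0.76;-0.2 0 -0.4 0 0.3 0 0.76;-0.05 0 -0.5 0 0 0 0.76;0 0 -0.5 0 0 0 0.76;0 0 -0.2 0 0 0 0.76"
}}

```text
t: 19.15
eef_pos: [0.4267, -0.0457, 0.0027]
tool_rot: [0.003, 0.799, 0.601, -0.0]
contact_force: [-0.4, -0.0, 0.8]
gripper_width: 0.237
```

```bash
python3 look.py 20 x
```

```text
t 19.25 pos_mm [426.6 -45.8   2.8] yang -16.08 zax [ 0.002 -0.005 -1.   ] F [ 0.1  0.4 -0.2] M [ 0.02 -0.   -0.02] w 0.24 q7 0.07
off side (273, 278) top (358, 239)
```

View pics/L20.png

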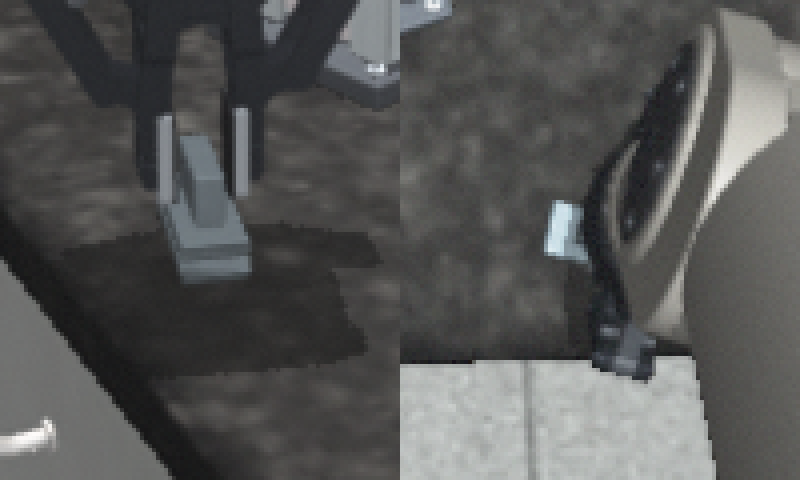

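{"api": "send_rows", "payload": {
  "motion": "0 0 0 0 0 0 0.9;0 0 0 0 0 0 1;0 0 0 0 0 0 1;0 0 0 0 0 0 1;0 0 0 0 0 0 1",
  "newtons": 80
}}

```text
t: 19.67
eef_pos: [0.4266, -0.0459, 0.003]
tool_rot: [0.002, 0.799, 0.601, -0.001]
contact_force: [-0.6, -0.7, -1.4]
gripper_width: 0.116
```

```bash
python3 look.py 21 x
```

```text
t 19.77 pos_mm [426.6 -45.9   3. ] yang -16.11 zax [ 0.002 -0.004 -1.   ] F [-0.1  0.1 -1.1] M [-0.04 -0.03 -0.02] w 0.12 q7 0.07
off side (273, 278) top (358, 239)
```

View pics/L21.png

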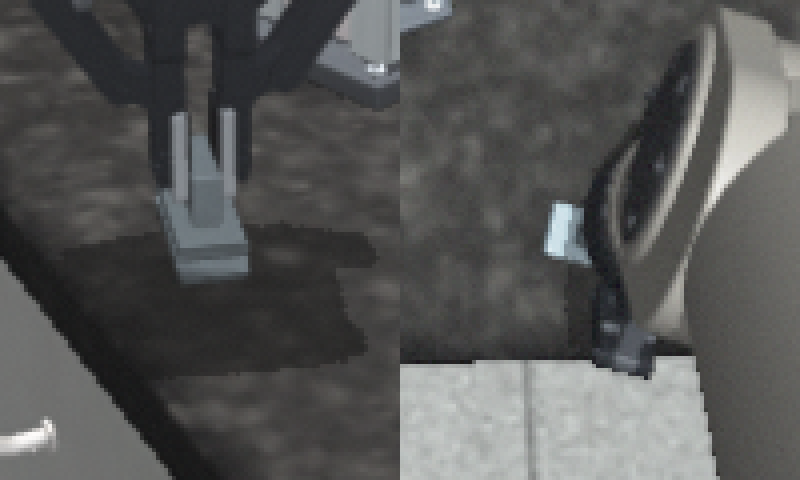

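{"api": "send_rows", "payload": {
  "motion": "0 0 1 0 0 0 1;0 0 2.5 0 0 0 1;0 0 3.5 0 0 0 1;0 0 3.5 0 0 0 1;1 1 2 0 0 4.5 1;1.9 1.9 0 0 0 4.7 1;1.9 1.9 0 0 0 4.7 1;1.9 1.9 0 0 0 4.7 1;1.9 1.9 0 0 0 4.7 1;1.9 1.9 0 0 0 4.7 1;1.5 1.5 0 0 0 4.5 1;0 0 0 0 0 0 1;0 0 0 0 0 0 1"
}}

```text
t: 20.85
eef_pos: [0.5466, 0.0776, 0.1425]
tool_rot: [0.004, 0.591, 0.807, -0.0]
contact_force: [-0.9, -0.8, -1.9]
gripper_width: 0.114
```

```bash
python3 -c "
from h import *
st()"
```

```text
t 20.85 pos_mm [546.6  77.6 142.5] yang 17.53 zax [ 0.006 -0.006 -1.   ] F [-0.9 -0.8 -1.9] M [-0.03  0.02 -0.03] w 0.114 q7 0.22
```

{"api": "send_rows", "payload": {
  "motion": "0.6 0.4 -1 0.15 0.15 -0.4 1;0.6 0.4 -1 0.1 0.1 -0.4 1;0.2 0.1 -0.5 0 0 -0.2 1;0 0 0 0 0 0 1;0 0 0 0 0 0 1"
}}

```text
t: 21.27
eef_pos: [0.5587, 0.0839, 0.1174]
tool_rot: [0.001, 0.601, 0.799, -0.001]
contact_force: [-0.5, 0.2, -1.9]
gripper_width: 0.115
```

```bash
python3 look.py 22 x
```

```text
t 21.37 pos_mm [558.9  84.  117.7] yang 16.11 zax [ 0.001 -0.003 -1.   ] F [-0.2  0.2 -1.6] M [ 0.02 -0.04  0.  ] w 0.117 q7 0.22
off side (308, 169) top (293, 164)
```

View pics/L22.png

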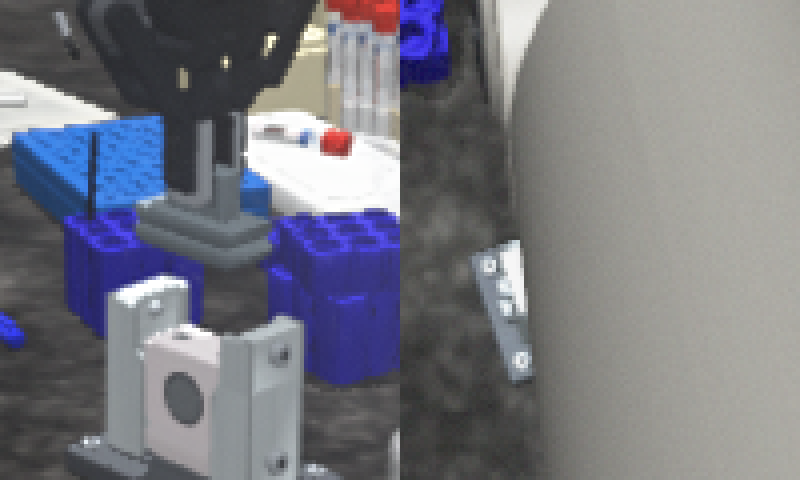

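```bash
cat > cf.py <<'E'
from ref import *
import sys
nm,z,yaw,px,py=sys.argv[1],*map(float,sys.argv[2:6])
s=cv2.imread(f'pics/{nm}.png');gs=grad(s)
m=lambda a,b:np.array([[a,b]])/1000.
E=np.vstack([COVER[[5,6]],m((13,-30,18),(13,0,18)),m((-13,30,18),(-13,-30,18)),m((-6,-18,20),(-6,-18,30)),m((6,-18,20),(6,-18,35)),m((-13,-28,0),(-13,28,0)),m((-13,-28,0),(13,-28,0))])
def f(p):
    L=place(E,[p[0],p[1],yaw],z);P=np.concatenate([np.linspace(a,b,40) for a,b in L]);q=proj('side',P).astype(np.float32)
    return -cv2.remap(gs,q[:,:1],q[:,1:],cv2.INTER_CUBIC).mean()
p0=np.array([px,py])
best=min((minimize(f,p0+d,method='Nelder-Mead',options=dict(initial_simplex=p0+d+np.array([[0,0],[.002,0],[0,.002]]),xatol=1e-5)) for d in np.random.default_rng(1).normal(size=(6,2))*.0012),key=lambda r:r.fun)
print(best.x,best.fun,'prior',f(p0))
a=crop(s,325,190,80,100,6);draw(a,'side',place(COVER,[px,py,yaw],z),(325,190),6);b=crop(s,325,190,80,100,6);draw(b,'side',place(E,[*best.x,yaw],z),(325,190),6,(0,255,0))
cv2.imwrite(f'pics/c_{nm}.png',cv2.resize(np.hstack([a,b]),(800,500)))
E
python3 cf.py s22 .1147 .281 .5589 .084
```

```text
[0.55680687 0.08532753] -103.12907409667969 prior -94.966156
```

View pics/c_s22.png

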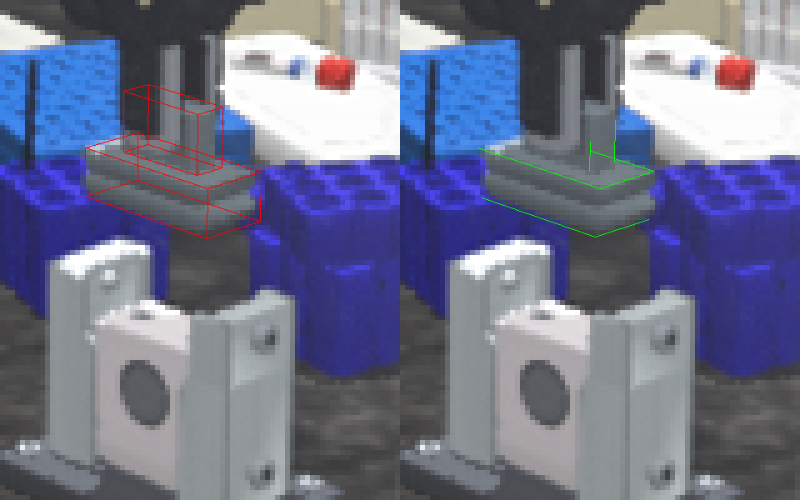

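```bash
python3 -c "
from fit import *
s=cv2.imread('pics/s22.png');a=cv2.resize(s[195:245,335:385],None,fx=12,fy=12,interpolation=cv2.INTER_CUBIC);b=a.copy()
draw(b,'side',place(COVER,[.5589,.084,.281],.1147),(335,195),12)
cv2.imwrite('pics/c22.png',cv2.resize(np.hstack([cv2.convertScaleAbs(a,alpha=1.5,beta=10),b]),(800,400)))"
```

```text
(no output)
```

View pics/c22.png

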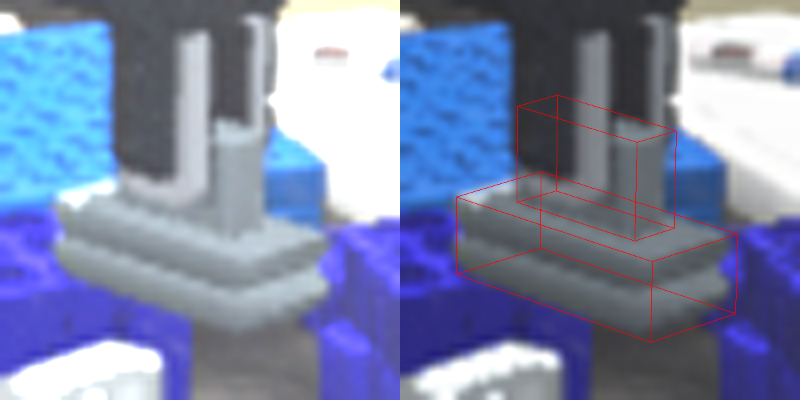

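```bash
python3 -c "
from fit import *
from scipy.optimize import least_squares
P=lambda x,y:np.array([335+x/8-.5,195+y/8-.5])
obs=[(P(57,200),(-13,30,18)),(P(240,262),(-13,-30,18)),(P(327,235),(13,-30,18)),(P(262,128),(6,-18,40)),(P(262,226),(6,-18,18))]
for mode in('xy','xyyaw','xyyawz'):
    def r(p):
        yaw=p[2] if 'yaw' in mode else .281; z=p[3] if mode[-1]=='z' else .1147
        return np.concatenate([proj('side',place(np.array([m])/1000.,[p[0],p[1],yaw],z))[0]-q for q,m in obs])
    s=least_squares(r,[.5589,.084,.281,.1147]);print(mode,np.round(s.x,4),np.round(s.fun,1),round(s.cost,2))
"

```

```text
xy [0.5572 0.0851 0.281  0.1147] [-1.3 -0.5  0.3 -0.1  0.1 -0.1  0.5  0.3  0.3  0.3] 1.29
xyyaw [0.5577 0.0852 0.2366 0.1147] [-0.7 -0.8 -0.2 -0.1  0.   0.1  0.6  0.3  0.3  0.3] 0.91
xyyawz [0.5722 0.111  0.2611 0.1048] [-0.4 -0.5  0.  -0.3 -0.3 -0.1  0.4  0.6  0.2  0.3] 0.63
```

```bash
python3 -c "
from fit import *
s=cv2.imread('pics/s22.png');a=cv2.resize(s[232:296,326:390],None,fx=10,fy=10,interpolation=cv2.INTER_CUBIC)[:600]
cv2.imwrite('pics/c23.png',a)
b=cv2.resize(s[232:296,326:390],None,fx=10,fy=10,interpolation=cv2.INTER_CUBIC)[:600]
G=(0,255,0)
draw(b,'side',place(CELL,[.5602,.0868,.2865],.012),(326,232),10)
def jaw(sg): return np.vstack([box(18.5,8.5,12,62,0,sg*34.5),box(18.5,6,62,86,0,sg*37)])
for sg in(1,-1): draw(b,'side',place(jaw(sg),[.5602,.0868,.2865]),(326,232),10,G)
cv2.imwrite('pics/c24.png',b)"
```

```text
(no output)
```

View pics/c23.png

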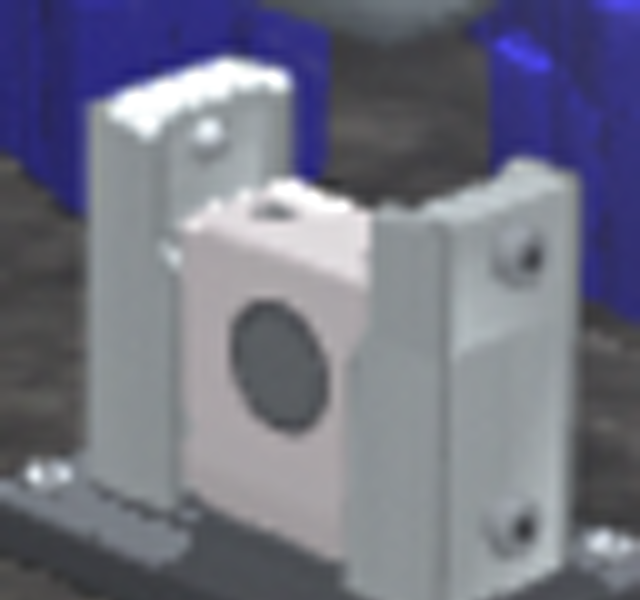

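View pics/c24.png

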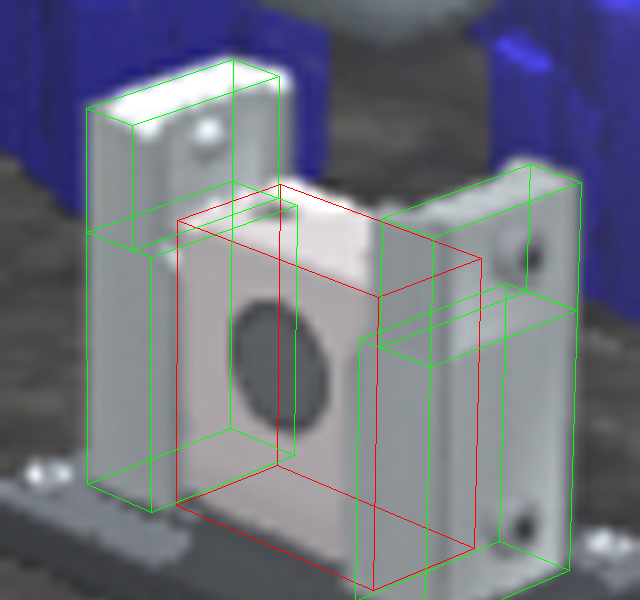

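{"api": "send_rows", "payload": {
  "motion": "0.2 0.1 -0.6 -0.15 0 0.2 1;0.11 0.08 -0.8 0 0 0.15 1;0 0 -0.7 0 0 0 1;0 0 -0.2 0 0 0 1;0 0 0 0 0 0 1"
}}

```text
t: 21.78
eef_pos: [0.5621, 0.0854, 0.0931]
tool_rot: [0.002, 0.599, 0.801, -0.002]
contact_force: [0.5, 1.2, -0.4]
gripper_width: 0.115
```

```bash
python3 look.py 23 x;  python3 -c "
from fit import *
s=cv2.imread('pics/s23.png');a=cv2.resize(s[212:272,330:390],None,fx=10,fy=10,interpolation=cv2.INTER_CUBIC)[:600]
cv2.imwrite('pics/c25.png',a)"
```

```text
t 21.88 pos_mm [562.2  85.4  93.6] yang 16.45 zax [ 0.002 -0.005 -1.   ] F [-0.3  0.1 -1. ] M [-0.02  0.03  0.02] w 0.117 q7 0.24
off side (309, 181) top (292, 165)
```

View pics/c25.png

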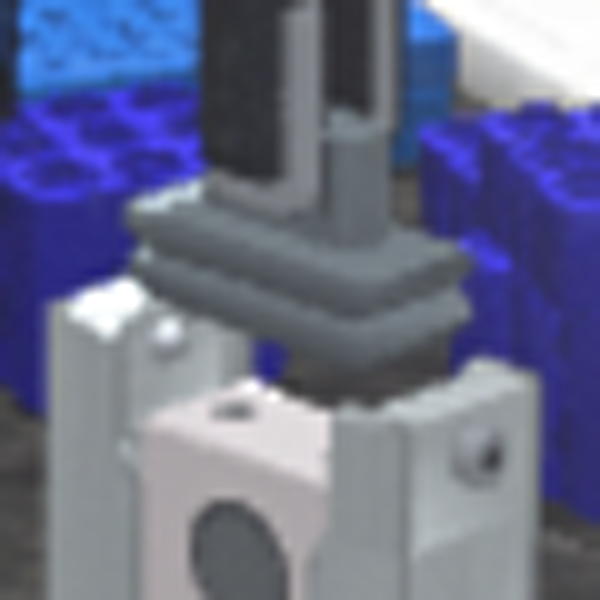

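```bash
python3 cf.py s23 .0906 .287 .5605 .0866; python3 -c "
from fit import *
s=cv2.imread('pics/s23.png');b=cv2.resize(s[212:272,330:390],None,fx=10,fy=10,interpolation=cv2.INTER_CUBIC)[:600]
def jaw(sg): return np.vstack([box(18.5,6,62,86,0,sg*37)])
H=[.5602,.0868,.2865]
for sg in(1,-1): draw(b,'side',place(jaw(sg),H),(330,212),10,(0,255,0))
draw(b,'side',place(CELL,H,.012),(330,212),10,(255,255,0))
draw(b,'side',place(COVER,H,.0906),(330,212),10)
cv2.imwrite('pics/c26.png',b)"
```

```text
[0.56025174 0.08777827] -102.5823745727539 prior -101.27811
```

View pics/c26.png

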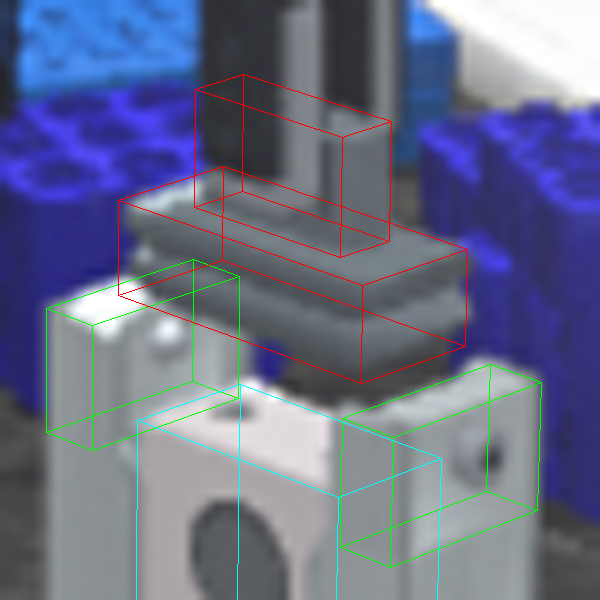

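{"api": "send_rows", "payload": {
  "motion": "0 0 -0.3 0 0 0 1;0 0 -0.3 0 0 0 1;0 0 -0.2 0 0 0 1;0 0 -0.2 0 0 0 1",
  "newtons": 100
}}

```text
t: 22.22
eef_pos: [0.5631, 0.0855, 0.0838]
tool_rot: [0.003, 0.599, 0.801, -0.001]
contact_force: [-0.4, 0.4, -1.4]
gripper_width: 0.107
```

```bash
python3 look.py 24 x;  python3 -c "
from fit import *
s=cv2.imread('pics/s24.png');a=cv2.resize(s[212:272,330:390],None,fx=10,fy=10,interpolation=cv2.INTER_CUBIC)[:600]
cv2.imwrite('pics/c27.png',a)"
```

```text
t 22.32 pos_mm [562.8  85.4  83.6] yang 16.44 zax [ 0.003 -0.005 -1.   ] F [-0.3  1.2 -1.7] M [0.03 0.08 0.02] w 0.112 q7 0.24
off side (310, 187) top (292, 166)
```

View pics/c27.png

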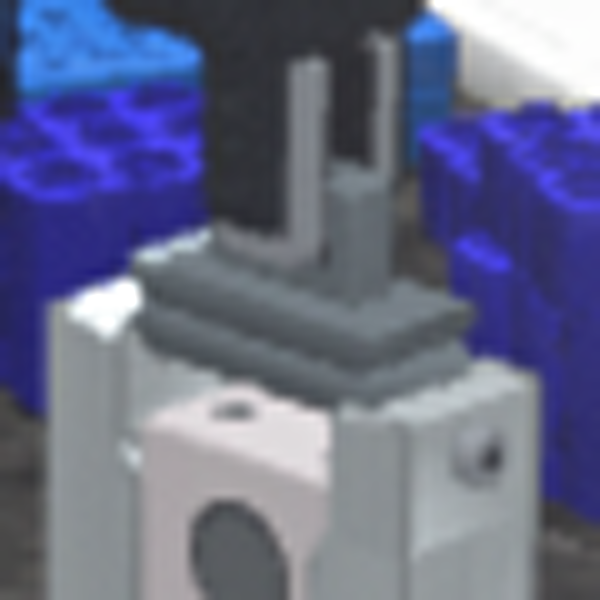

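{"api": "send_rows", "payload": {
  "motion": "-0.06 0 -0.2 0.15 0.1 0 1;-0.03 0 -0.2 0.1 0.05 0 1;-0.03 0 -0.2 0 0 0 1;-0.03 0 -0.2 0 0 0 1"
}}

```text
t: 22.65
eef_pos: [0.5633, 0.0871, 0.0777]
tool_rot: [0.001, 0.598, 0.801, 0.002]
contact_force: [-2.1, -0.5, 7.2]
gripper_width: 0.104
```

```bash
python3 -c "
from h import *
st()"
```

```text
t 22.65 pos_mm [563.3  87.1  77.7] yang 16.49 zax [ 0.004  0.003 -1.   ] F [-2.1 -0.5  7.2] M [-0.1   0.47  0.09] w 0.104 q7 0.25
```

{"api": "send_rows", "payload": {
  "motion": "-0.08 -0.05 -0.2 -0.1 0.1 0 1;-0.03 0 -0.2 0 0 0 1;-0.03 0 -0.2 0 0 0 1;-0.03 0 -0.2 0 0 0 1"
}}

```text
t: 22.98
eef_pos: [0.563, 0.0865, 0.0716]
tool_rot: [0.001, 0.598, 0.801, 0.003]
contact_force: [0.4, -0.4, -0.9]
gripper_width: 0.106
```

```bash
python3 -c "
from h import *
st()"
```

```text
t 22.98 pos_mm [563.   86.5  71.6] yang 16.49 zax [ 0.006  0.002 -1.   ] F [ 0.4 -0.4 -0.9] M [-0.04 -0.03  0.03] w 0.106 q7 0.26
```

{"api": "send_rows", "payload": {
  "motion": "-0.03 0 -0.15 0 0.2 0 1;0 0 -0.15 0 0 0 1;0 0 -0.2 0 0 0 1"
}}

```text
t: 23.23
eef_pos: [0.5635, 0.0868, 0.0709]
tool_rot: [-0.001, 0.599, 0.801, 0.003]
contact_force: [-10.5, 0.3, 29.8]
gripper_width: 0.109
```

```bash
python3 look.py 25 x;  python3 -c "
from fit import *
s=cv2.imread('pics/s25.png');a=cv2.resize(s[212:272,330:390],None,fx=10,fy=10,interpolation=cv2.INTER_CUBIC)[:600]
cv2.imwrite('pics/c28.png',a)"
```

```text
t 23.33 pos_mm [563.5  86.8  70.9] yang 16.47 zax [ 0.002  0.005 -1.   ] F [-7.6 -0.4 24.1] M [-0.34  2.03  0.05] w 0.108 q7 0.26
off side (309, 193) top (291, 167)
```

View pics/c28.png

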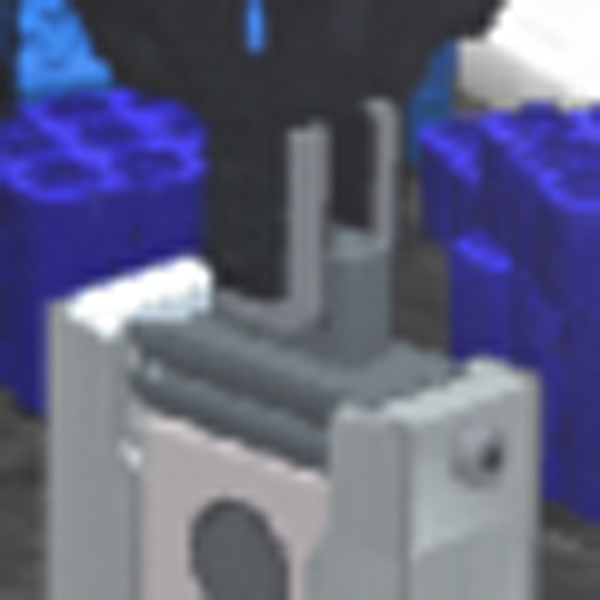

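{"api": "send_rows", "payload": {
  "motion": "0 0 0 0 0 0 1;0 0 0 0 0 0 0.6;0 0 0 0 0 0 0.5;0 0 0 0 0 0 0.5;0 0 0.5 0 0 0 0.5;0 0 2 0 0 0 0.5;0 0 3 0 0 0 0.5;0 0 3 0 0 0 0.5;0 0 3 0 0 0 0.5;-1.5 2 1 0 0 0 0.5;-2 4 0 0 0 0 0.5;-2 3.5 0 0 0 0 0.5;-2 3.5 0 0 0 0 0.5;-1 3.5 0 0 0 0 0.5;-1 3.5 0 0 0 0 0.5;0 3 0 0 0 0 0.5;0 1 0 0 0 0 0.5;0 0 0 0 0 0 0.5;0 0 0 0 0 0 0.5",
  "newtons": 40
}}

```text
t: 24.92
eef_pos: [0.4623, 0.332, 0.206]
tool_rot: [0.001, 0.602, 0.798, 0.004]
contact_force: [0.4, -0.2, -0.1]
gripper_width: 0.499
```

```bash
python3 look.py 26 x;  python3 -c "
from fit import *
s=cv2.imread('pics/s26.png');t=cv2.imread('pics/t26.png')
cv2.imwrite('pics/c29.png',np.hstack([crop(s,320,225,75,85,5),crop(t,300,195,80,85,5)]))"
```

```text
t 25.02 pos_mm [462.8 330.6 206. ] yang 15.8 zax [ 0.006  0.006 -1.   ] F [-0.3  0.2 -0.1] M [-0.02 -0.01  0.  ] w 0.5 q7 -0.35
off side (206, 98) top (143, 216)
```

View pics/c29.png

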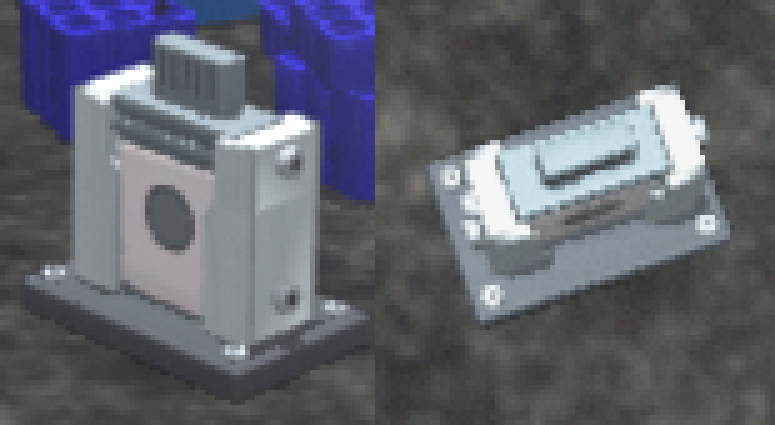

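View pics/t26.png

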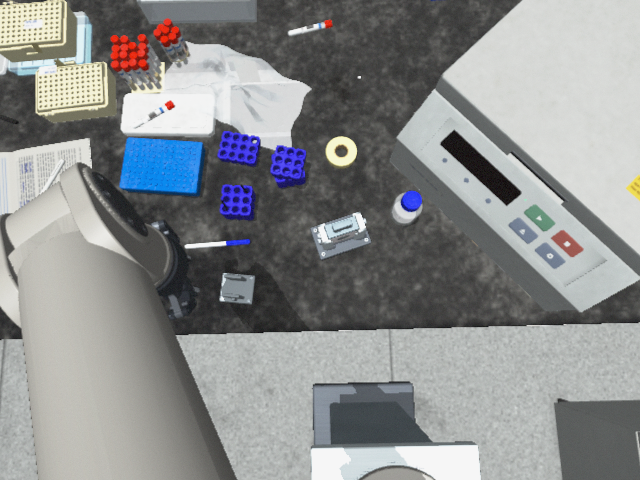

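View pics/s26.png

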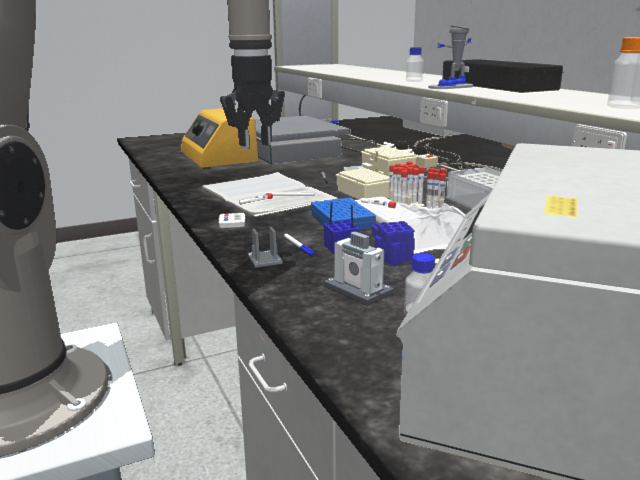

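```bash
python3 -c "
from station import hand_in
print(hand_in())"
```

```text
the job is handed in; nothing more can be done
None
```

I handed the job in at about 25 s of the 72 s allowed. The cell and the cover are both in the clip holder, let go of, with the arm clear.

**What I did**
1. I gripped the cell by its narrow ends, lifted it out of the dock and stood it upright on the bare bench.
2. I took it again by its broad faces and pushed it past the low balls onto the holder's floor. It ended with the tool at z = 20.8 mm, exactly the height worked out for fully home. The force peaked at about 41 N as it bottomed.
3. I gripped the cover by its bar, turned it square to the holder and pushed it past the high balls. The force rose to 7 N and fell to zero as it snapped in. It then stopped firm at 70.9 mm (71 expected), with about 30 N.

**Last checks**
- The final pictures show the cover flat and square between the jaws, directly on the cell.
- The cell's window is level, and the arm is about 0.25 m away.
- The marker, bottle, tube blocks and dock show no visible shift from the first pictures. I compared these by eye only.

**What disagreed**
- The fingertips appeared about 18 to 35 mm above the stated TCP, depending on opening, which is more than the description implies. I set heights from pictures and contact instead.
- The two cameras differed by about 2 mm in x, so I aligned the parts using differences within one camera.
- Estimates of the cover's position over the holder differed by about 2 mm. I used a value between them, and the cover went into the pocket without measurable side force.

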